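# Check a return spring under its dead weight

## Robot

A 6-joint arm with a two-finger parallel gripper is mounted at the origin on the work surface. World frame = base frame: x ahead of the robot, y to its left, z up, the work surface at z = 0. Lengths are in m, angles in degrees, forces in N, time in s.
With the tool pointing down it reaches from about 0.4 to 0.825 m from the base axis. Payload 7 kg.
Tool frame: the origin (TCP) lies at the very end of the fingers, on their centre line; the grasp point (between the pads) lies 19 mm behind it; z points along the fingers, x is the direction in which the jaws open and shut, and the axes are right-handed (so a half turn about z gives the same grasp; the last joint's range is limited). The gripper opens to 88 mm and grips with 3 to 60 N. Pads are 19 mm wide; open, the fingers measure 130 mm over their backs; the gripper's body (78 mm by 193 mm) begins 47 mm behind the grasp point.
Start: joints at [-49.097, 20.546, 0.682, 0, -70.136, -16.507], TCP at [0.279, -0.615, 0.227] pointing down, gripper open.
Joint ranges: [-176.03, 176.03], [-82.01, 121.73], [-58.28, 71.71], [-173.87, 95.51], [-174.79, -0.11], [-173.66, 173.66]. Speed limits (degrees/s): [136.94, 136.94, 172.46, 180, 180, 180].

## Interface

Orientations are given as [roll, pitch, yaw] about the fixed x, y, z axes, in that order (R = Rz(yaw) Ry(pitch) Rx(roll)).
In Python, from plant import get_state, optics, order, finder gives the robot as it stands.
- The arm moves only by the shell command python3 -m crank 'ROWS' [FORCE]. ROWS is JSON, a list of rows, each an object of numbers: "dx", "dy", "dz": the shift along the tool's x, y, z in mm; "wx", "wy", "wz": the turn, a rotation vector about the tool's x, y, z in degrees; "hand": the opening in per cent of the stroke, from 0 (shut) to 100 (fully open). A call has 1 to 10 rows; each row shifts and turns the commanded pose from where the row before left it, along the tool's axes as they then stand; what a row does not reach is not made up. A row lasts 1/8 s, in which the tool goes at most 62.5 mm and 10.7 degrees, less where a joint would pass 70% of its speed; a pose out of reach is approached as far as the arm can. A call is refused whole if a number of a shift passes 62.5 or a number of a turn 10.7, either way. A call with a gripper value outside its range is refused whole. The fingers move at their own pace and stop on an object; FORCE is the grip in N (left out, the last holds). Time passes only in rows, so rows that do not move let the fingers close. It gives the time, the measured TCP pose, the force and the opening at its end, in the units of the state.
- get_state(): the state, without advancing time (a new reading comes with each control period).
- optics.capture(name): name is "scene" or "top" or "wrist"; returns the picture (384x512x3 uint8, blue, green, red); there is no depth.
- optics.calibration(name): a dict with "intrinsics" (3x3 intrinsics, pixels), "R" (3x3) and "t" (3): a world point X has camera coordinates R X + t; the wrist camera has in their place "T_tool_cam" (4x4, takes a point from camera to tool coordinates, whose origin is the TCP and whose axes are the tool frame's). Camera axes: x right, y down, z forward; pixel columns grow to the right and rows downward; lengths in m; the calibration is good to about 2 mm. A picture is of the moment at which its call begins: read the wrist's pose just before it. calibration takes no time and is no camera call.
- order.close_job(): hands the job in, once; it reports no verdict.
Trained networks look in the newest picture that a camera, given by its name, has taken for a name from the list of things; names that differ only in an ending like _2 or _b are one class to them, and where a whole thing is asked for, a point or a joint stands for the part that bears it (a point fixed in the world has none). Each returns a list of dicts, best first, with "conf" (0 to 1); they miss things now and then, are a little off and sometimes report something else, mostly with a low value. They report only what shows in the picture. A call takes as long as a camera call.
- finder.masks_of(thing, camera): "mask" (384x512 bool, what is visible of it) and "rect" ([centre column, centre row, width, height] in pixels, round what is visible of it).
- finder.place_of(thing, camera): "centre" ([column, row] in pixels: a listed point, or the origin of a listed thing).
The state is a dict: "time_s": time; "joints": joint angles; "qd": joint speeds; "joint_torque": joint torques, N m; "tcp_pos": TCP position; "eef_rot": TCP orientation; "contact_force": force on the tool from outside, world axes, zero at the start; "moment": the same for the moment, N m; "gripper_width": finger opening in m.
Only numpy, scipy, OpenCV 4.12 (cv2) and the standard library are available. Lean on these libraries where they do the work, as an engineer would, in place of code of your own. Each camera call takes 0.05 s, during which the arm holds its last target.

## Task

Check the copper spring in the green tester: take the brass load weight by its knob and lower it gently onto the middle of the tester's plate until the spring carries it, then let go and let it settle. Then compare the white pointer with the red mark: if the pointer has stayed above the mark, push the black verdict slide fully to its green end; if it has sunk below the mark, push it fully to its red end. Leave the weight standing on the plate and everything else where it was.

Things in the scene. Friction and masses are not known exactly. Their poses are not given: they have to be found in the camera images.
- tester: Fixed green C-frame spring tester; position and yaw vary. Origin at bench height under the plate's axis; z up. Base 140 (x) x 245 (y) x 15 mm. A 32 mm square column (centre x +30, y +100 mm) carries an arm over the plate's rear half. The open side is -x: the arm blocks an upright gripper over the plate, so come in from -x with the hand tilted back about 35 degrees (30 to 45).
- overhang (a point): Front (-x) lower edge of the tester's arm, 200 mm above the bench, 14 mm in +x from the plate's axis. The arm is 32 mm deep in x, 35 mm high and runs from the column to y -20 mm. An idle steel screw, 18 mm across (tester x +30, y 0), hangs 15 mm below it; its 56 mm handwheel above tops out at 266 mm.
- plate_top (a point): Centre of the top face of the tester's flat round aluminium plate, 76 mm in diameter, 8 mm thick; 83 mm above the bench when unloaded. It is guided straight down and carried by the copper spring beneath it (42 mm across, 300 N/m).
- plate (a joint): How far the plate has sunk, m: 0 unloaded (top stop), 0.045 spring solid. Under the load weight it settles somewhere between 0.013 and 0.028 in different cases; it must be read.
- pointer (a point): Tip of the white pointer, a flat bar 10 mm wide and 3 mm thick fixed to the plate's -y side; 82 mm from the plate's axis, 79 mm above the bench when unloaded; it sinks with the plate.
- mark_edge (a point): Tip of the blade (10 mm wide, 3 mm thick) of the red reference mark, clamped on a 10 mm steel post (108 mm tall) at the tester's -y side (tester frame x 0, y -98 mm). The tip lies 6 mm outboard (-y) of the pointer, its height varies from 47 to 71 mm above the bench. Fixed. Compare its z with that of the pointer.
- weight: Loose brass load weight, about 0.4 to 0.8 kg, standing on the bench. Origin at the centre of its underside, z up. Round disc 64 mm across and 22 mm high, neck 14 mm across from 22 to 40 mm, cylindrical knob 26 mm across from 40 to 64 mm height (grip it at 52 mm).
- verdict_base: Fixed grey verdict track, 50 (x) x 150 (y) x 14 mm, origin under its centre; position and yaw vary. Its +y end is painted green (spring good), its -y end red (reject).
- verdict (a joint): Position of the black verdict slide along the track's y, m: 0 is the middle, +0.045 the stop at the green end, -0.045 the stop at the red end; starts near the middle and stays where it is left (friction 1.5 N).
- verdict_top (a point): Centre of the top of the black verdict slide, a block 26 (x) x 20 (y) x 42 mm standing on the track, top 57 mm above the bench.
- spare_spring: Loose spare steel spring standing on end, 33 mm across, 45 mm tall; a bystander.
- wrench: Loose spanner, 180 mm long, lying on the bench; a bystander.
- screwdriver: Loose red-handled screwdriver, 200 mm long, lying across behind the weight; a bystander.
- hammer: Loose hammer, 260 mm long; a bystander.
- file: Loose flat file with a wooden handle, 280 mm long; a bystander.

How it is judged (in metres and radians):
On the way, in this order (a step that is already met when the one before it is completed fails the run):
1. the weight stands by itself, at rest, on the middle of the plate (within 12 mm), the spring loaded (horizontal distance between weight and plate_top below 0.012 m and distance between weight and plate_top below 0.015 m and angle between weight's own z axis and vertical below 0.1 rad and value of joint plate above 0.011 m and contact force between the fingers and weight below 0.2 N and linear speed of weight below 0.01 m/s), for 0.4 s.
2. the verdict slide is at the end that the comparison calls for (within 8 mm of its stop; within 2.5 mm of the mark either end is accepted) (((z of pointer in the frame of mark_edge above -0.0025 m and value of joint verdict above 0.037 m) or (z of pointer in the frame of mark_edge below 0.0025 m and value of joint verdict below -0.037 m))), for 0.2 s.
At the end, for the whole second after the job is handed in: The weight stands upright and still on the plate, within 12 mm of its middle, the spring carrying it; the verdict slide is within 8 mm of the green stop if the pointer is above the red mark, or of the red stop if it is below (either end if they are level within 2.5 mm) (horizontal distance between weight and plate_top below 0.012 m and distance between weight and plate_top below 0.015 m and angle between weight's own z axis and vertical below 0.1 rad and value of joint plate above 0.011 m and linear speed of weight below 0.01 m/s and ((z of pointer in the frame of mark_edge above -0.0025 m and value of joint verdict above 0.037 m) or (z of pointer in the frame of mark_edge below 0.0025 m and value of joint verdict below -0.037 m))); the robot touches nothing.
It fails at once if the spring is driven solid, or the plate plunges because the weight is dropped or let go before the spring carries it (faster than 0.16 m/s) (value of joint plate above 0.042 m or velocity of joint plate above 0.16 m/s).
It fails at once if a bystander is moved by more than 30 mm (distance of any of spare_spring, wrench, screwdriver, hammer, file from where it was at the start of the episode above 0.03 m).
It also fails if it takes over 64 s, if anything falls off the work surface, if the arm or the gripper's body presses on something with over 40 N, if the wrist force passes 120 N, or if a joint passes its speed limit or range.

## Working session

There is one attempt and no reset: what is moved stays moved. The work goes in short steps, Python scripts to look and compute and a shell command to move; the robot and the scene stay as the last step left them, time stands still between calls to the robot, and variables do not carry over. Pictures are saved under pics/ and viewed, and the job is handed in when it is done.

```bash
ls; mkdir -p pics; python3 - <<'E'
from plant import get_state, optics, order, finder
import cv2, numpy as np
print(get_state())
for n in ("scene","top","wrist"):
    im=optics.capture(n); cv2.imwrite(f"pics/a_{n}.png",im)
    c=optics.calibration(n); print(n,{k:np.round(v,4).tolist() for k,v in c.items()})
    for th in ("tester","plate_top","pointer","mark_edge","weight","verdict_base","verdict_top","overhang"):
        try: print(th,[(np.round(d["centre"],1).tolist(),round(d["conf"],2)) for d in finder.place_of(th,n)][:3])
        except Exception as e: print(th,e)
E
```

```text
pics
{'time_s': 0.0, 'joints': array([-4.90955006e+01,  2.05907740e+01,  6.33460216e-01, -1.75805001e-02,
       -7.01356000e+01, -1.65085364e+01]), 'qd': array([-0.06235208, -0.0349021 ,  0.02999178, -0.03950566, -0.11193541,
        0.01633908]), 'joint_torque': array([-1.62655720e-03, -5.82706690e+01,  2.93062806e+01,  6.99741706e+00,
        6.79110046e-03, -1.65055826e-04]), 'tcp_pos': array([ 0.27858127, -0.61429916,  0.22563575]), 'eef_rot': array([-1.79989441e+02, -9.37801000e-02,  1.14389967e+02]), 'contact_force': array([ 0.48312653, -0.3370669 ,  0.25577701]), 'moment': array([0.01656296, 0.02519616, 0.01938517]), 'gripper_width': 0.08780831133343292}
scene {'intrinsics': [[428.4822, 0.0, 256.4148], [0.0, 428.4822, 194.2729], [0.0, 0.0, 1.0]], 'R': [[-0.066, 0.9978, -0.0026], [0.741, 0.0473, -0.6698], [-0.6682, -0.0461, -0.7425]], 't': [0.0211, -0.3545, 1.6193]}
tester [([305.4, 255.4], 0.7)]
plate_top [([308.9, 236.0], 0.57)]
pointer [([277.7, 225.8], 0.68)]
mark_edge [([280.8, 234.6], 0.46)]
weight [([184.2, 224.4], 0.87)]
verdict_base [([279.8, 196.4], 0.57)]
verdict_to
[... 299 characters left out ...]
er []
plate_top [([218.6, 165.9], 0.55), ([168.8, 226.5], 0.4), ([315.7, 192.5], 0.34)]
pointer [([240.9, 170.1], 0.75), ([374.9, 212.4], 0.31)]
mark_edge [([239.5, 172.5], 0.57), ([168.7, 226.5], 0.42)]
weight [([317.5, 191.2], 0.67)]
verdict_base [([241.2, 223.3], 0.69)]
verdict_top [([240.8, 224.3], 0.52)]
overhang [([215.4, 157.6], 0.81), ([220.3, 168.5], 0.22)]
wrist {'intrinsics': [[316.0874, 0.0, 252.3441], [0.0, 316.0874, 193.2325], [0.0, 0.0, 1.0]], 'T_tool_cam': [[1.0, 0.0002, -0.0, -0.0001], [-0.0002, 0.959, 0.2835, -0.0766], [0.0001, -0.2835, 0.959, -0.1594], [0.0, 0.0, 0.0, 1.0]]}
tester []
plate_top []
pointer []
mark_edge []
weight []
verdict_base []
verdict_top []
overhang []
```

View pics/a_scene.png

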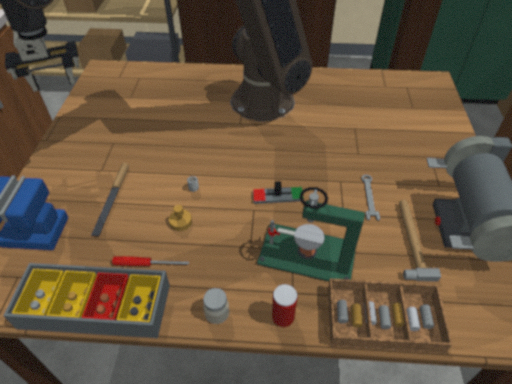

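View pics/a_top.png

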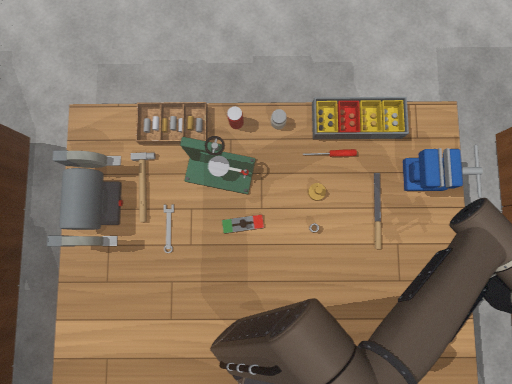

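```bash
cat > h.py <<'E'
import numpy as np, cv2
from scipy.optimize import least_squares
from scipy.spatial.transform import Rotation as Ro
from plant import get_state, optics, order, finder
def ray(cam,px,cal=None,st=None):
    c=optics.calibration(cam); K=c["intrinsics"]
    d=np.linalg.inv(K)@np.array([px[0],px[1],1.])
    if cam=="wrist":
        st=st or get_state(); R=Ro.from_euler("xyz",st["eef_rot"],degrees=True).as_matrix()
        T=c["T_tool_cam"]; o=R@T[:3,3]+st["tcp_pos"]; return o,R@T[:3,:3]@d
    R,t=c["R"],c["t"]; return -R.T@t,R.T@d
def atz(cam,px,z,st=None):
    o,d=ray(cam,px,st=st); return o+d*(z-o[2])/d[2]
def proj(cam,X,st=None):
    c=optics.calibration(cam); X=np.asarray(X,float)
    if cam=="wrist":
        st=st or get_state(); R=Ro.from_euler("xyz",st["eef_rot"],degrees=True).as_matrix()
        T=c["T_tool_cam"]; x=T[:3,:3].T@(R.T@(X-st["tcp_pos"])-T[:3,3])
    else: x=c["R"]@X+c["t"]
    p=c["intrinsics"]@x; return p[:2]/p[2]
E
python3 - <<'E'
from h import *
S=dict(tester=(305.4,255.4,0),plate_top=(308.9,236,.083),pointer=(277.7,225.8,.079),weight=(184.2,224.4,0),vb=(279.8,196.4,0),vt=(282.7,181.7,.057),over=(307.6,212.7,.2))
T=dict(plate_top=(218.6,165.9,.083),pointer=(240.9,170.1,.079),weight=(317.5,191.2,0),vb=(241.2,223.3,0),vt=(240.8,224.3,.057),over=(215.4,157.6,.2))
for k,v in S.items(): print("scene",k,atz("scene",v[:2],v[2]).round(4))
for k,v in T.items(): print("top",k,atz("top",v[:2],v[2]).round(4))
E
```

```text
scene tester [0.69   0.1563 0.    ]
scene plate_top [0.6868 0.1584 0.083 ]
scene pointer [0.6559 0.0781 0.079 ]
scene weight [ 0.6064 -0.1876  0.    ]
scene vb [0.4819 0.0814 0.    ]
scene vt [0.4746 0.0876 0.057 ]
scene over [0.7075 0.1448 0.2   ]
top plate_top [0.683 0.158 0.083]
top pointer [0.6681 0.0786 0.079 ]
top weight [ 0.601  -0.2042  0.    ]
top vb [0.4827 0.0811 0.    ]
top vt [0.4761 0.0798 0.057 ]
top over [0.6876 0.1564 0.2   ]
```

The scene view shows the weight at (180,217), the tester at (310,240) and the track at (280,195). The top view shows the same items at (317,191), (218,167) and (243,224). The spare spring is at (314,228), on the robot's side of the weight.

```bash
python3 - <<'E'
from h import *
a=cv2.imread("pics/a_top.png")[130:245,160:340]; b=cv2.imread("pics/a_scene.png")[165:290,150:385]
cv2.imwrite("pics/b_top.png",cv2.resize(a,None,fx=4.4,fy=4.4,interpolation=cv2.INTER_CUBIC))
cv2.imwrite("pics/b_scene.png",cv2.resize(b,None,fx=3.4,fy=3.4,interpolation=cv2.INTER_CUBIC))
for n in("top","scene"):
    for th in ("verdict_base","tester","weight"):
        for d in finder.masks_of(th,n)[:1]:
            m=d["mask"]; ys,xs=np.nonzero(m); print(n,th,d["conf"],np.round(d["rect"],1),m.sum(),xs.mean(),ys.mean(), cv2.minAreaRect(np.c_[xs,ys].astype(np.float32)))
E
```

```text
top verdict_base 0.76 [243.1 220.6  41.9  20.1] 552 242.47282608695653 223.45108695652175 ((242.56771850585938, 223.4906768798828), (13.697901725769043, 40.88874816894531), 82.14668273925781)
top tester 0.98 [219.8 165.9  71.3  60. ] 2732 216.4736456808199 165.60688140556368 ((215.5277557373047, 161.86465454101562), (76.83601379394531, 49.70855712890625), 11.592175483703613)
top weight 0.68 [144.1 186.1  24.1  71.6] 625 142.3936 180.7648 ((143.0, 186.5), (69.0, 24.0), 90.0)
scene verdict_base 0.92 [277.  192.6  46.4  18.9] 695 275.9122302158273 194.4618705035971 ((276.5121154785156, 192.20518493652344), (20.435264587402344, 47.388671875), 86.633544921875)
scene tester 0.79 [311.6 234.1 108.9  96.5] 5812 314.34893324156917 241.6348933241569 ((312.6400146484375, 232.01998901367188), (95.3874740600586, 89.62581634521484), 13.324530601501465)
scene weight 0.91 [180.9 219.8  26.6  28.9] 469 179.8272921108742 219.1897654584222 ((179.17059326171875, 219.7176513671875), (24.621606826782227, 23.428489685058594), 40.60129928588867)
```

View pics/b_top.png

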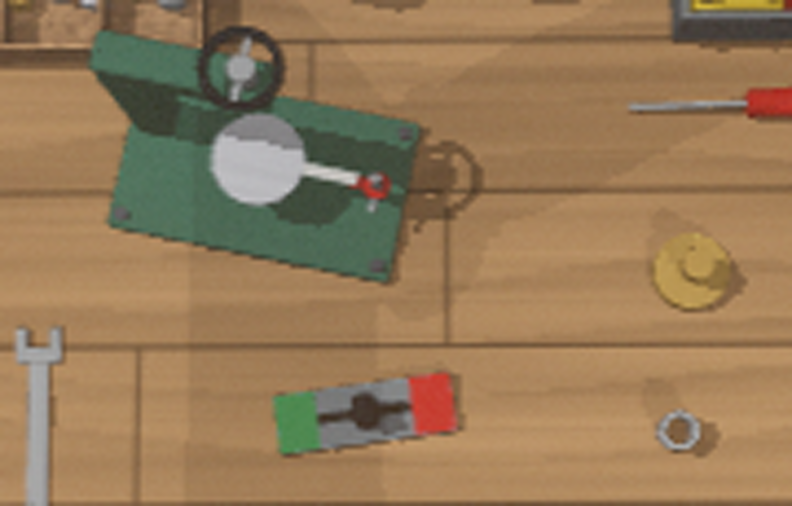

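View pics/b_scene.png

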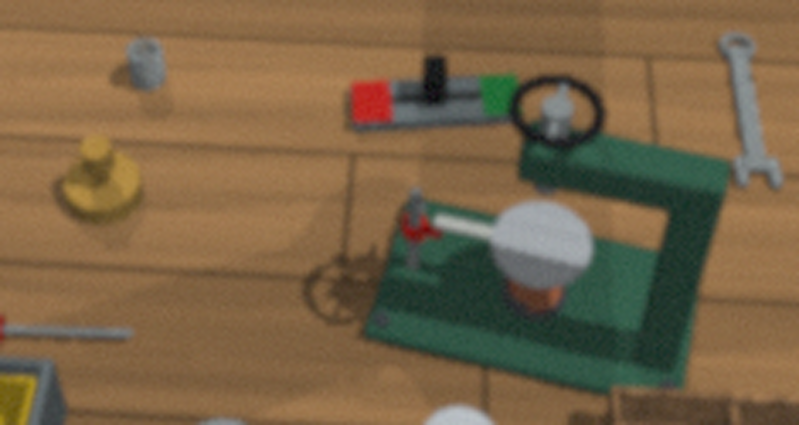

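The crops show plate centre (218.6,166), weight disc (317.3,191.4) and base corners in the top view. I'll use these to get poses.

```bash
python3 - <<'E'
from h import *
t=lambda u,v:(160+u/4.4,130+v/4.4)
s=lambda u,v:(150+u/3.4,165+v/3.4)
c=[atz("top",t(*p),.015) for p in((110,227),(390,282),(422,122))]; print(np.round(c,4))
e=c[0]-c[1]; print("yaw",np.degrees(np.arctan2(-e[0],e[1])),np.linalg.norm(e),np.linalg.norm(c[2]-c[1]), "centre",(c[0]+c[2])/2)
print("wt disc top",atz("top",t(692,270),.022),"knob",atz("top",t(701,264),.064))
print("scene disc/knob",atz("scene",s(102,183),.022),atz("scene",s(97,145),.064))
print("plate",atz("top",t(258,158),.083),atz("scene",s(543,243),.083))
g,r=atz("top",t(297,424),.014),atz("top",t(434,404),.014)
print("track top g,r",g,r,(g+r)/2)
g,r=atz("scene",s(500,94),.014),atz("scene",s(371,102),.014)
print("track sc g,r",g,r,(g+r)/2)
print("slide sc",atz("scene",s(434,62),.057),"spring",atz("top",t(679,431),.045))
E
```

```text
[[0.6379 0.2899 0.015 ]
 [0.5897 0.0529 0.015 ]
 [0.7269 0.0254 0.015 ]]
yaw -11.49898401609052 0.241795589176989 0.1399762420979798 centre [0.6823832  0.15764954 0.015     ]
wt disc top [ 0.59752022 -0.2001741   0.022     ] knob [ 0.59684589 -0.20159938  0.064     ]
scene disc/knob [ 0.60429346 -0.19709663  0.022     ] [ 0.59854086 -0.19653994  0.064     ]
plate [0.6830096  0.15785401 0.083     ] [0.68811205 0.16046272 0.083     ]
track top g,r [0.4709483  0.13062785 0.014     ] [0.48703085 0.01639043 0.014     ] [0.47898958 0.07350914 0.014     ]
track sc g,r [0.47602635 0.13246928 0.014     ] [0.49274105 0.01953229 0.014     ] [0.4843837  0.07600078 0.014     ]
slide sc [0.48175862 0.07299089 0.057     ] spring [ 0.46236554 -0.18303734  0.045     ]
```

```bash
cat >> h.py <<'E'
def tooldir(yaw,tilt):  # yaw: tester-like x dir (deg); tool x = dir+90
    return Ro.from_euler("z",yaw+90,degrees=True)*Ro.from_euler("x",180,degrees=True)*Ro.from_euler("x",-tilt,degrees=True)
def plan(P,Rt,n,st=None):
    st=st or get_state(); p=np.array(st["tcp_pos"]); R=Ro.from_euler("xyz",st["eef_rot"],degrees=True)
    rv=(R.inv()*Rt).as_rotvec(degrees=True)/n
    out=[]
    for i in range(n):
        d=R.inv().apply((np.array(P)-p)/(n-i))*1000
        d=np.round(d,1); w=np.round(rv,2)
        p=p+R.apply(d)/1000; R=R*Ro.from_rotvec(w,degrees=True)
        out.append(dict(dx=d[0],dy=d[1],dz=d[2],wx=w[0],wy=w[1],wz=w[2]))
    import json
    print(json.dumps([{k:float(v) for k,v in o.items() if v} for o in out])); print("end",p,np.degrees((R.inv()*Rt).magnitude()))
E
python3 - <<'E'
from h import *
Rt=tooldir(-11.5,40); print(Rt.as_matrix().round(3))
z=Rt.apply([0,0,1]); g=np.array([.598,-.199,.052])
P=g+.019*z-.12*z; print(P); plan(P,Rt,10)
E
```

```text
[[ 0.199  0.751  0.63 ]
 [ 0.98  -0.153 -0.128]
 [-0.     0.643 -0.766]]
[ 0.53438177 -0.18605672  0.12937049]
[{"dx": 28.5, "dy": 41.0, "dz": 9.7, "wx": -3.87, "wy": -1.25, "wz": 3.44}, {"dx": 31.1, "dy": 38.5, "dz": 11.8, "wx": -3.87, "wy": -1.25, "wz": 3.44}, {"dx": 33.6, "dy": 35.7, "dz": 13.5, "wx": -3.87, "wy": -1.25, "wz": 3.44}, {"dx": 36.0, "dy": 32.6, "dz": 15.1, "wx": -3.87, "wy": -1.25, "wz": 3.44}, {"dx": 38.2, "dy": 29.3, "dz": 16.4, "wx": -3.87, "wy": -1.25, "wz": 3.44}, {"dx": 40.2, "dy": 25.8, "dz": 17.4, "wx": -3.87, "wy": -1.25, "wz": 3.44}, {"dx": 42.0, "dy": 22.2, "dz": 18.1, "wx": -3.87, "wy": -1.25, "wz": 3.44}, {"dx": 43.6, "dy": 18.3, "dz": 18.5, "wx": -3.87, "wy": -1.25, "wz": 3.44}, {"dx": 45.0, "dy": 14.4, "dz": 18.7, "wx": -3.87, "wy": -1.25, "wz": 3.44}, {"dx": 46.2, "dy": 10.4, "dz": 18.6, "wx": -3.87, "wy": -1.25, "wz": 3.44}]
end [ 0.53437226 -0.18606131  0.12932331] 0.04393776261306344
```

```bash
python3 -m crank '[{"dx":28.5,"dy":41,"dz":9.7,"wx":-3.87,"wy":-1.25,"wz":3.44},{"dx":31,"dy":38.5,"dz":11.8,"wx":-3.87,"wy":-1.25,"wz":3.44},{"dx":33.6,"dy":35.7,"dz":13.5,"wx":-3.87,"wy":-1.25,"wz":3.44},{"dx":36,"dy":32.6,"dz":15,"wx":-3.87,"wy":-1.25,"wz":3.44},{"dx":38.2,"dy":29.3,"dz":16.4,"wx":-3.87,"wy":-1.25,"wz":3.44},{"dx":40.2,"dy":25.8,"dz":17.4,"wx":-3.87,"wy":-1.25,"wz":3.44},{"dx":42,"dy":22.2,"dz":18,"wx":-3.87,"wy":-1.25,"wz":3.44},{"dx":43.6,"dy":18.3,"dz":18.5,"wx":-3.87,"wy":-1.25,"wz":3.44},{"dx":45,"dy":14.4,"dz":18.7,"wx":-3.87,"wy":-1.25,"wz":3.44},{"dx":46.2,"dy":10.4,"dz":18.6,"wx":-3.87,"wy":-1.25,"wz":3.44}]'
python3 - <<'E'
from h import *
st=get_state();print(st["tcp_pos"],st["eef_rot"],st["joints"],(Ro.from_euler("xyz",st["eef_rot"],degrees=True).inv()*tooldir(-11.5,40)).as_rotvec(degrees=True))
im=optics.capture("wrist"); cv2.imwrite("pics/c_wrist.png",im)
d=finder.place_of("weight","wrist"); print(d[:2])
if d: print(atz("wrist",d[0]["centre"],0,st))
for m in finder.masks_of("weight","wrist")[:1]: print(m["conf"],m["rect"])
E
```

```text
[ 0.2787925  -0.61472572  0.22655262] [-1.79998475e+02  4.12723581e-04  1.14399659e+02] [-4.90955128e+01  2.05473963e+01  6.81668614e-01  1.67959382e-03
 -7.01343099e+01 -1.65053986e+01] [-38.66287017 -12.52365145  34.41106502]
[]validation failed for argument at $[0]...
```

View pics/c_wrist.png

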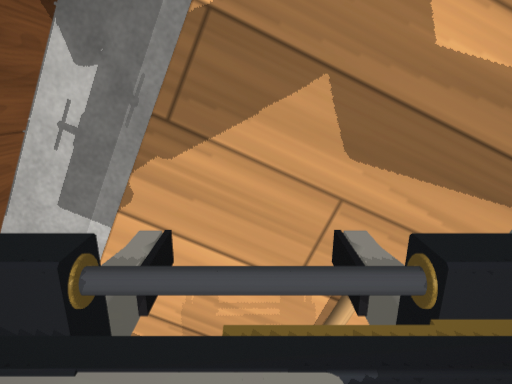

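The arm did not move, because the call was refused. Rows probably need every field, including "hand".

```bash
python3 -m crank '[{"dx":28.5,"dy":41,"dz":9.7,"wx":-3.87,"wy":-1.25,"wz":3.44,"hand":100},{"dx":31,"dy":38.5,"dz":11.8,"wx":-3.87,"wy":-1.25,"wz":3.44,"hand":100},{"dx":33.6,"dy":35.7,"dz":13.5,"wx":-3.87,"wy":-1.25,"wz":3.44,"hand":100},{"dx":36,"dy":32.6,"dz":15,"wx":-3.87,"wy":-1.25,"wz":3.44,"hand":100},{"dx":38.2,"dy":29.3,"dz":16.4,"wx":-3.87,"wy":-1.25,"wz":3.44,"hand":100},{"dx":40.2,"dy":25.8,"dz":17.4,"wx":-3.87,"wy":-1.25,"wz":3.44,"hand":100},{"dx":42,"dy":22.2,"dz":18,"wx":-3.87,"wy":-1.25,"wz":3.44,"hand":100},{"dx":43.6,"dy":18.3,"dz":18.5,"wx":-3.87,"wy":-1.25,"wz":3.44,"hand":100},{"dx":45,"dy":14.4,"dz":18.7,"wx":-3.87,"wy":-1.25,"wz":3.44,"hand":100},{"dx":46.2,"dy":10.4,"dz":18.6,"wx":-3.87,"wy":-1.25,"wz":3.44,"hand":100}]'
cat > w.py <<'E'
from h import *
import sys
st=get_state();print(st["time_s"],st["tcp_pos"],st["eef_rot"],st["joints"],(Ro.from_euler("xyz",st["eef_rot"],degrees=True).inv()*tooldir(-11.5,40)).as_rotvec(degrees=True))
im=optics.capture("wrist"); cv2.imwrite(f"pics/{sys.argv[1]}.png",im)
d=finder.place_of("weight","wrist"); print(d[:2])
if d: print(atz("wrist",d[0]["centre"],float(sys.argv[2]),st))
for m in finder.masks_of("weight","wrist")[:1]: print(m["conf"],m["rect"])
E
python3 w.py d_wrist 0
```

```text
time_s: 3.05
tcp_pos: [0.4921, -0.2727, 0.1602]
eef_rot: [146.1, 2.3, 81.7]
contact_force: [-0.6, -2.7, 1.8]
gripper_width: 0.0876
3.05 [ 0.49214399 -0.27271673  0.16019099] [146.05406487   2.32398817  81.71138903] [  -9.28479387   -1.60256986  -53.75557917   19.59209426   -4.09157681
 -107.42131001] [-5.98652077 -0.07502817  3.96446201]
[{'centre': [339.7, 165.5], 'conf': 0.66}]
[ 0.60174622 -0.19771887  0.        ]
0.56 [341.6, 180.7, 60.2, 71.8]
```

```bash
ls pics
```

```text
a_scene.png
a_top.png
a_wrist.png
b_scene.png
b_top.png
c_wrist.png
d_wrist.png
```

The arm is close to the wrist limit (J5 = -4°, J3 = -54°). I'll use a 35° tilt and come in from directly above the weight, where the arm is more stretched out.

```bash
cat > fk.py <<'E'
from h import *
# fit simple 6R kinematics
def fk(q,p):
    h,a1,L2,a3,L3,d6=p
    q=np.radians(q)
    X=Ro.from_euler("z",q[0]); pos=np.array([0,0,h])
    r=X*Ro.identity(); pos=pos+r.apply([a1,0,0])
    r=r*Ro.from_euler("y",q[1]); pos=pos+r.apply([0,0,L2])
    r=r*Ro.from_euler("y",-q[2]); pos=pos+r.apply([0,0,a3])
    r=r*Ro.from_euler("x",q[3]); pos=pos+r.apply([L3,0,0])
    r=r*Ro.from_euler("y",-q[4]); r=r*Ro.from_euler("x",q[5]); pos=pos+r.apply([d6,0,0])
    return pos,r
E
python3 - <<'E'
from fk import *
A=[([-49.0955,20.5474,.6817,.0017,-70.1343,-16.5054],[.27879,-.61473,.22655],[-179.998,0,114.4]),
([-9.2848,-1.6026,-53.7556,19.592,-4.0916,-107.4213],[.49214,-.27272,.16019],[146.054,2.324,81.711])]
for s3 in(1,):
  for q,p,e in A:
    _,r=fk(q,[0]*6); R=Ro.from_euler("xyz",e,degrees=True)
    print((r.inv()*R).as_matrix().round(2).tolist())
f=lambda x:np.r_[np.concatenate([fk(q,x)[0]-p for q,p,e in A]),1e-4*(x-[.4,.05,.4,.05,.45,.25])]
s=least_squares(f,[.4,.0,.4,.05,.4,.25]); print(s.x.round(3),abs(s.fun[:6]).max())
Rt=tooldir(-11.5,35); z=Rt.apply([0,0,1]); P=np.array([.6,-.198,.052])+.019*z+[0,0,.06]; plan(P,Rt,4)
E
```

```text
[[0.0, 0.0, 1.0], [0.54, 0.84, -0.0], [-0.84, 0.54, -0.0]]
[[0.05, 0.0, 1.0], [0.07, -1.0, -0.0], [1.0, 0.07, -0.05]]
[-3.728  6.841 -6.657  0.803 -4.392 -7.94 ] 0.14480698551042837
[{"dx": 23.4, "dy": 14.0, "dz": 27.5, "wx": -0.25, "wy": 0.05, "wz": 1.02}, {"dx": 23.6, "dy": 13.5, "dz": 27.6, "wx": -0.25, "wy": 0.05, "wz": 1.02}, {"dx": 23.8, "dy": 12.9, "dz": 27.7, "wx": -0.25, "wy": 0.05, "wz": 1.02}, {"dx": 24.0, "dy": 12.4, "dz": 27.8, "wx": -0.25, "wy": 0.05, "wz": 1.02}]
end [ 0.61069386 -0.20021306  0.09643298] 0.018019402076464932
```

View pics/d_wrist.png

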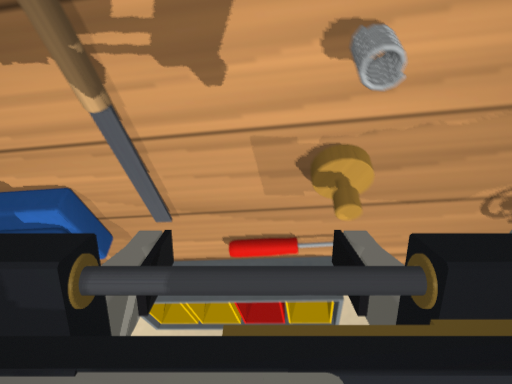

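The wrist view shows the weight at (345,180), the spare spring at (378,55) and the screwdriver at (265,247). The path is clear.

```bash
python3 -m crank '[{"dx":23.4,"dy":14,"dz":27.5,"wx":-0.25,"wy":0.05,"wz":1.02,"hand":100},{"dx":23.6,"dy":13.5,"dz":27.6,"wx":-0.25,"wy":0.05,"wz":1.02,"hand":100},{"dx":23.8,"dy":12.9,"dz":27.7,"wx":-0.25,"wy":0.05,"wz":1.02,"hand":100},{"dx":24,"dy":12.4,"dz":27.8,"wx":-0.25,"wy":0.05,"wz":1.02,"hand":100},{"dx":0,"dy":0,"dz":0,"wx":0,"wy":0,"wz":0,"hand":100},{"dx":0,"dy":0,"dz":0,"wx":0,"wy":0,"wz":0,"hand":100}]'; python3 w.py e_wrist 0
```

```text
time_s: 3.95
tcp_pos: [0.6073, -0.212, 0.1143]
eef_rot: [147.4, -4.1, 80.9]
contact_force: [-0.6, -0.2, -0.2]
gripper_width: 0.088
3.95 [ 0.60725282 -0.21204891  0.1142712 ] [147.3981477   -4.06954831  80.91667362] [  -1.86071902   10.76848785  -43.59399043    9.74406313   -2.85475875
 -108.00310294] [-7.47976419 -4.71271898 -0.46242689]
[{'centre': [257.6, 111.2], 'conf': 0.63}]
[ 0.60264549 -0.19884869  0.        ]
0.56 [259.4, 126.3, 88.0, 112.5]
```

View pics/e_wrist.png

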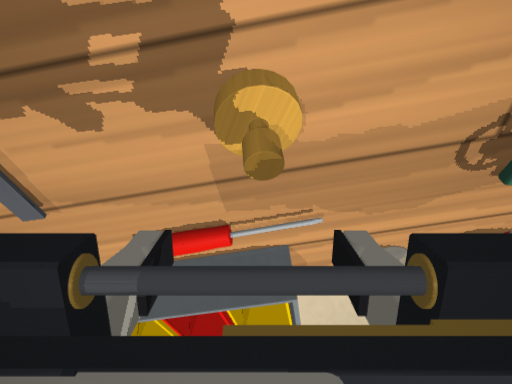

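The joint angles imply a sideways shoulder offset. I'll fit the kinematics so I can plan around the wrist singularity.

```bash
cat > fk.py <<'E'
from h import *
import itertools
A=[([-49.0955,20.5474,.6817,.0017,-70.1343,-16.5054],[.27879,-.61473,.22655],[-179.998,0,114.4]),
([-9.28479387,-1.60256986,-53.75557917,19.59209426,-4.09157681,-107.42131001],[.49214,-.27272,.16019],[146.05406,2.32399,81.7114]),
([-1.86071902,10.76848785,-43.59399043,9.74406313,-2.85475875,-108.00310294],[.60725,-.21205,.11427],[147.39815,-4.06954,80.91667])]
def fk(q,p,s4=1,s6=1,off=0):
    h,a1,L2,a3,L3,d6,b=p; q=np.radians(q)
    Y=lambda a:Ro.from_euler("y",a); X=lambda a:Ro.from_euler("x",a)
    r=Ro.from_euler("z",q[0]); pos=np.array([0,0,h])+r.apply([a1,b,0])
    r=r*Y(q[1]); pos=pos+r.apply([0,0,L2])
    r=r*Y(-q[2]); pos=pos+r.apply([0,0,a3])+r.apply([L3,0,0])
    r=r*X(s4*q[3])*Y(-q[4])*X(s6*q[5]+np.radians(off)); pos=pos+r.apply([d6,0,0])
    return pos,r*Ro.from_matrix([[0,0,1],[0,1,0],[-1,0,0]])
E
python3 - <<'E'
from fk import *
for s4,s6 in itertools.product((1,-1),(1,-1)):
  for off in range(0,360,90):
    er=[np.degrees((fk(q,[0]*7,s4,s6,off)[1].inv()*Ro.from_euler("xyz",e,degrees=True)).magnitude()) for q,p,e in A]
    if max(er)<30: print(s4,s6,off,er)
  
E
```

```text
-1 -1 0 [np.float64(0.0007268675269786343), np.float64(1.2325532650088939e-05), np.float64(9.285168704644432e-06)]
```

```bash
python3 - <<'E'
from fk import *
A[0][1][2]=.22655262;A[0][1][:2]=[0.2787925,-0.61472572];A[1][1][:]=[0.49214399,-0.27271673,0.16019099];A[2][1][:]=[0.60725282,-0.21204891,0.1142712]
g=np.array([.4,.05,.4,.05,.45,.25,-.19])
f=lambda x:np.r_[np.concatenate([fk(q,x,-1,-1)[0]-p for q,p,e in A]),1e-5*(x-g)]
s=least_squares(f,g,xtol=1e-14,ftol=1e-14); print(s.x.round(4),abs(s.fun[:9]).max())
E
```

```text
[ 0.5568 -0.007   0.5341 -0.1061  0.5345  0.5482 -0.1853] 0.011059754338127975
```

```bash
cat >> fk.py <<'E'
def fk(q,p):
    h,L2,L3,d6,b,b2,a5,a3=p; q=np.radians(q)
    Y=lambda a:Ro.from_euler("y",a); X=lambda a:Ro.from_euler("x",a)
    r=Ro.from_euler("z",q[0]); pos=np.array([0,0,h])+r.apply([0,b,0])
    r=r*Y(q[1]); pos=pos+r.apply([0,0,L2])
    r=r*Y(-q[2]); pos=pos+r.apply([L3,0,a3])
    r=r*X(-q[3]); pos=pos+r.apply([0,b2,0]); r=r*Y(-q[4]); pos=pos+r.apply([d6,0,a5]); r=r*X(-q[5])
    return pos,r*Ro.from_matrix([[0,0,1],[0,1,0],[-1,0,0]])
A[0][1][:]=[0.2787925,-0.61472572,.22655262];A[1][1][:]=[0.49214399,-0.27271673,0.16019099];A[2][1][:]=[0.60725282,-0.21204891,0.1142712]
def fit(mask,g):
    g=np.array(g,float); mask=np.array(mask,bool)
    def full(x): y=np.zeros(8); y[mask]=x; return y
    f=lambda x:np.r_[np.concatenate([fk(q,full(x))[0]-p for q,p,e in A]),1e-6*(x-g[mask])]
    s=least_squares(f,g[mask],xtol=1e-15,ftol=1e-15); return full(s.x),abs(s.fun[:3*len(A)]).max()
E
python3 - <<'E'
from fk import *
g=[.4,.4,.45,.3,-.1,-.08,0.08,0]
for m in ([1,1,1,1,1,1,0,0],[1,1,1,1,1,0,1,0],[1,1,1,1,1,1,1,0],[1,1,1,1,1,0,1,1],[1,1,1,1,1,1,0,1]): 
    x,e=fit(m,g); print(m,x.round(4),e)
E
```

```text
[1, 1, 1, 1, 1, 1, 0, 0] [ 0.1988  0.6016  0.4636  0.378   0.     -0.1918  0.      0.    ] 1.5461752267409423e-08
[1, 1, 1, 1, 1, 0, 1, 0] [ 0.3234  0.4994  0.4539  0.4091 -0.1943  0.      0.0444  0.    ] 0.011966649663275625
[1, 1, 1, 1, 1, 1, 1, 0] [ 0.1988  0.6016  0.4636  0.378   0.     -0.1918  0.      0.    ] 1.5717402324089136e-08
[1, 1, 1, 1, 1, 0, 1, 1] [ 0.4001  0.5008  0.4778  0.4478 -0.192   0.      0.0335 -0.034 ] 0.011458720280615536
[1, 1, 1, 1, 1, 1, 0, 1] [ 0.1988  0.6016  0.4636  0.378   0.     -0.1918  0.      0.    ] 8.66443555791463e-09
```

The kinematics fit is exact. Next I'll scan tilt and yaw options for the pick and place poses.

```bash
cat >> fk.py <<'E'
PK=np.array([0.1988,.6016,.4636,.378,0,-.1918,0,0]); PK,_=fit([1,1,1,1,1,1,0,0],[.2,.6,.46,.38,0,-.19,0,0])
LO=np.array([-176.03,-82.01,-58.28,-173.87,-174.79,-173.66]);HI=np.array([176.03,121.73,71.71,95.51,-.11,173.66])
def ik(P,Rt,q0):
    def f(q):
        p,r=fk(q,PK); return np.r_[(p-P)*10,(r.inv()*Rt).as_rotvec()*3]
    s=least_squares(f,np.clip(q0,LO+.1,HI-.05),bounds=(LO,HI),xtol=1e-12,ftol=1e-12); return s.x,np.abs(s.fun).max()
def iks(P,Rt):
    best={}
    for q4 in(-170,-120,-80,-40,0,40,80):
        for q5 in (-10,-60,-110):
            a=np.degrees(np.arctan2(P[1],P[0]))
            q,e=ik(P,Rt,[a+15,20,-20,q4,q5,-60])
            if e<1e-3: best[tuple(np.round(q/3))]=q
    return list(best.values())
E
python3 - <<'E'
from fk import *
W=np.array([.601,-.199,.052]); PL=np.array([.684,.158,.135])
for name,G in(("pick",W),("pick+100",W+[0,0,.1]),("place",PL),("place+10",PL+[0,0,.01])):
  for tilt in (32,36,40):
    for yaw in ((-35,-11.5,10) if "pick" in name else (-11.5,-5,0)):
      for flip in (0,180):
        Rt=tooldir(yaw,tilt)*Ro.from_euler("z",flip,degrees=True); z=Rt.apply([0,0,1])
        for q in iks(G+.019*z,Rt): print(name,tilt,yaw,flip,q.round(0))
E
```

```text
pick 32 10 0 [-10.  20. -25. -37. -18. -37.]
pick 32 10 180 [-10.  20. -25. -37. -18. 143.]
pick 36 10 0 [-15.  20. -24. -48. -19. -23.]
pick 36 10 180 [-15.  20. -24. -48. -19. 157.]
pick 40 10 0 [-20.  20. -23. -60. -22.  -8.]
pick 40 10 180 [-20.  20. -23. -60. -22. 172.]
pick+100 32 10 0 [ -7.  11. -26. -22. -24. -55.]
pick+100 32 10 180 [ -7.  11. -26. -22. -24. 125.]
pick+100 36 10 0 [-10.  10. -25. -31. -23. -45.]
pick+100 36 10 180 [-10.  10. -25. -31. -23. 135.]
pick+100 40 10 0 [-13.  10. -24. -40. -23. -34.]
pick+100 40 10 180 [-13.  10. -24. -40. -23. 146.]
```

```bash
cat >> fk.py <<'E'
def iks(P,Rt,n=60,seed=0):
    rng=np.random.default_rng(seed); best={}
    a=np.degrees(np.arctan2(P[1],P[0]))
    for i in range(n):
        q0=np.array([a+rng.uniform(-60,60),rng.uniform(-20,60),rng.uniform(-55,30),rng.uniform(-170,90),rng.uniform(-120,-3),rng.uniform(-170,170)])
        q,e=ik(P,Rt,q0)
        if e<1e-3: best[tuple(np.round(q/4))]=q
    return list(best.values())
E
cat > scan.py <<'E'
from fk import *
W=np.array([.601,-.199,.052]); PL=np.array([.684,.158,.135])
for name,G,yaws in(("pick",W,(-60,-30,-11.5,15,40)),("place",PL,(-11.5,-3,10))):
  for tilt in (32,38):
    for yaw in yaws:
        Rt=tooldir(yaw,tilt); z=Rt.apply([0,0,1])
        for q in iks(G+.019*z,Rt): print(name,tilt,yaw,q.round(0))
E
time python3 scan.py
```

```text
pick 32 15 [-13.  20. -23. -40. -23. -28.]
pick 32 40 [-20.  25. -13. -42. -43.  -0.]
pick 38 15 [-20.  21. -21. -55. -25.  -9.]
pick 38 40 [-26.  26. -12. -51. -46.  10.]
real	1m29.912s
user	1m29.807s
sys	0m0.154s
```

```bash
cat > scan.py <<'E'
import fk
from fk import *
LO2=LO.copy();HI2=HI.copy()
fk.LO=np.array([-180,-90,-100,-200,-180,-200.]);fk.HI=np.array([180,125,100,200,180,200.])
PL=np.array([.684,.158,.135])
for tilt in (30,38,45):
    for yaw in (-30,-11.5,0,15,30):
        Rt=tooldir(yaw,tilt); z=Rt.apply([0,0,1])
        for q in iks(PL+.019*z,Rt,25):
            if abs(q[0])<90: print(tilt,yaw,q.round(0),"OK" if (q>LO2).all() and (q<HI2).all() else "")
E
time python3 scan.py
```

```text
30 -30 [ 34.  19. -41.  62. -30. 151.] OK
30 -11.5 [ 21.  16. -48.  89. -16. 152.] OK
30 30 [ 28.  17. -28.  -3. -16. -86.] OK
38 -30 [ 30.  19. -47.  87. -32. 130.] OK
38 30 [ 28.  16. -30. -12.  -7. -76.] OK
45 30 [ 22.  16. -23. -42.  -9. -43.] OK
real	0m34.802s
user	0m35.038s
sys	0m0.120s
```

```bash
cat >> fk.py <<'E'
from scipy.optimize import brentq
def aik(P,Rt,limits=True):
    h,L2,L3,d6,_,b2,_,_=PK; a=Rt.apply([0,0,1]); W=np.array(P)-d6*a
    u=np.cross(a,[0,0,1.]); u/=np.linalg.norm(u); v=np.cross(a,u)
    def geo(phi,full=False):
        y5=np.cos(phi)*u+np.sin(phi)*v; C=W-b2*y5
        j1=np.arctan2(C[1],C[0]); r=np.hypot(C[0],C[1]); z=C[2]-h; D=np.hypot(r,z)
        if D>L2+L3: return np.nan
        th=np.arctan2(z,r)+np.arccos((L2**2+D**2-L3**2)/(2*L2*D))  # upper arm elevation
        er,ez=r-L2*np.cos(th),z-L2*np.sin(th); 
        f=np.array([er*np.cos(j1),er*np.sin(j1),ez])/L3
        if not full: return f@y5
        q1=np.degrees(j1); q2=90-np.degrees(th); fp=-np.degrees(np.arctan2(ez,er)); q3=q2-fp
        r3=Ro.from_euler("z",q1,degrees=True)*Ro.from_euler("y",q2-q3,degrees=True)
        M=(r3.inv()*Rt*Ro.from_matrix([[0,0,1],[0,1,0],[-1,0,0]]).inv()).as_matrix()
        y=r3.inv().apply(y5); q4=-np.degrees(np.arctan2(y[2],y[1]))
        N=(Ro.from_euler("x",-q4,degrees=True).inv()*Ro.from_matrix(M)).as_matrix()
        q5=-np.degrees(np.arctan2(-N[2,0],N[0,0])); Q=(Ro.from_euler("y",-q5,degrees=True).inv()*Ro.from_matrix(N)).as_matrix()
        q6=-np.degrees(np.arctan2(Q[2,1],Q[1,1])); return np.array([q1,q2,q3,q4,q5,q6])
    ph=np.linspace(0,2*np.pi,181); g=[geo(x) for x in ph]; out=[]
    for i in range(180):
        if g[i]*g[i+1]<0:
            x=brentq(geo,ph[i],ph[i+1]); q=geo(x,True)
            ok=(q>LO).all() and (q<HI).all()
            if ok or not limits: out.append((q,ok))
    return out
E
cat > scan.py <<'E'
from fk import *
q=A[2][0]; p,r=fk(q,PK); print(aik(p,r,False))
W=np.array([.601,-.199,.052]); PL=np.array([.684,.158,.135])
for name,G,yaws in(("pick",W,(-60,-40,-20,-11.5,0,15,40)),("place",PL,(-40,-20,-11.5,-3,10,30))):
  for tilt in (30,35,40,45):
    for yaw in yaws:
        Rt=tooldir(yaw,tilt); z=Rt.apply([0,0,1])
        for q,ok in aik(G+.019*z,Rt,False):
            if ok or -58<q[2] and q[4]<0: print(name,tilt,yaw,q.round(0),"" if ok else "NO")
E
python3 scan.py
```

```text
[(array([-2.69609159e+00,  1.06880525e+01, -4.63886445e+01,  1.73720286e+01,
       -1.00881109e-01, -1.14940914e+02]), np.False_), (array([  -1.86072152,   10.76848586,  -43.59402763,    9.74415588,
         -2.8547238 , -108.00319377]), np.True_)]
pick 30 -60 [ -9.  20. -55. 102. -23. 120.] NO
pick 30 -40 [-32.  19. -50. 155. -10. 107.] NO
pick 30 0 [ -1.  19. -37. -10.  -4. -78.] 
pick 30 15 [-11.  20. -23. -35. -23. -34.] 
pick 30 40 [-19.  25. -14. -39. -42.  -4.] 
pick 35 -60 [-11.  21. -56. 113. -28. 111.] NO
pick 35 -40 [-33.  20. -50. 165. -15.  99.] NO
pick 35 0 [ -5.  19. -32. -32.  -6. -54.] 
pick 35 15 [-16.  20. -22. -47. -24. -19.] 
pick 35 40 [-23.  25. -13. -47. -45.   5.] 
pick 40 -60 [-11.  23. -57. 120. -34. 104.] NO
pick 40 -40 [-33.  21. -52. 169. -24.  95.] NO
pick 40 0 [-14.  19. -26. -57. -11. -23.] 
pick 40 15 [-22.  21. -21. -60. -27.  -3.] 
pick 40 40 [-27.  27. -12. -53. -48.  13.] 
pick 45 -40 [-33.  23. -55. 170. -33.  93.] NO
pick 45 -20 [ -29.   19.  -30. -115.   -7.   31.] 
pick 45 -11.5 [-21.  18. -27. -87.  -7.   4.] 
pick 45 0 [-25.  20. -25. -80.
[... 339 characters left out ...]
35 -40 [ 37.  22. -40.  64. -38. 138.] 
place 35 -20 [ 22.  17. -49.  97. -23. 135.] NO
place 35 -11.5 [ 12.  16. -49. 119. -15. 130.] NO
place 35 -3 [ -1.  16. -42. 154.  -3. 114.] NO
place 35 30 [ 28.  16. -30.  -6.  -9. -82.] 
place 40 -40 [ 36.  22. -43.  74. -41. 128.] 
place 40 -20 [ 18.  17. -50. 114. -26. 123.] NO
place 40 -11.5 [  8.  16. -49. 137. -18. 116.] NO
place 40 -3 [ -3.  16. -38. 177.  -4.  92.] NO
place 40 30 [ 27.  16. -29. -19.  -6. -69.] 
place 45 -40 [ 36.  23. -45.  82. -44. 121.] 
place 45 -20 [ 16.  18. -52. 125. -31. 114.] NO
place 45 -11.5 [  6.  17. -49. 148. -24. 107.] NO
place 45 -3 [ -3.  16. -41. 179. -12.  91.] NO
place 45 30 [ 22.  16. -23. -42.  -9. -43.]
```

```bash
cat > scan.py <<'E'
from fk import *
PL=np.array([.684,.158,.135]); ty=-11.5
obs=[]
gx=np.linspace
pts=[(x,y,z) for x in gx(14,46,9) for y in gx(-20,116,28) for z in gx(200,235,6)]
pts+=[(30+9*np.cos(t),9*np.sin(t),z) for t in gx(0,6.28,16) for z in gx(185,200,4)]
pts+=[(30+28*np.cos(t),28*np.sin(t),z) for t in gx(0,6.28,24) for z in gx(240,266,4)]
pts+=[(x,y,z) for x in gx(14,46,5) for y in gx(84,116,5) for z in gx(15,200,30)]
pts+=[(5*np.cos(t),-98+5*np.sin(t),z) for t in gx(0,6.28,8) for z in gx(15,108,12)]
pts=np.array(pts)/1000
Pw=Ro.from_euler("z",ty,degrees=True).apply(pts)+np.array([.684,.158,0])
def clear(P,Rt):
    l=Rt.inv().apply(Pw-P)
    d=np.c_[np.abs(l[:,0])-.0965,np.abs(l[:,1])-.039,np.maximum(l[:,2]+.066,-.3-l[:,2])]
    return np.where((d>0).any(1),np.linalg.norm(np.maximum(d,0),axis=1),d.max(1)).min()
if __name__=="__main__":
  for dz in (0,.02,-.02,.015):
   for tilt in (28,30,32,34,36,40,45):
    for yaw in (-20,-16,-12,-8,-4,0,4,8,12,16,20,24):
        Rt=tooldir(yaw,tilt); z=Rt.apply([0,0,1]); P=PL+[0,0,dz]+.019*z
        for q,ok in aik(P,Rt): print(dz,tilt,yaw,q.round(0),"clear mm",round(1000*clear(P,Rt)))
E
python3 scan.py
```

```text
0 28 -20 [ 31.  18. -43.  65. -24. 160.] clear mm -7
0 28 -16 [ 29.  17. -44.  69. -21. 162.] clear mm -3
0 28 -12 [ 26.  17. -45.  73. -18. 163.] clear mm 1
0 28 -8 [ 23.  16. -47.  78. -15. 164.] clear mm 3
0 28 -4 [ 20.  16. -47.  84. -11. 164.] clear mm 1
0 28 0 [ 17.  15. -48.  91.  -8. 164.] clear mm 0
0 28 20 [  29.   16.  -39.   30.   -8. -128.] clear mm -7
0 28 24 [  30.   16.  -33.   12.  -13. -107.] clear mm -9
0 30 -20 [ 28.  17. -45.  75. -23. 152.] clear mm -5
0 30 -16 [ 25.  17. -47.  81. -20. 153.] clear mm -1
0 30 -12 [ 22.  16. -48.  88. -16. 152.] clear mm 3
0 30 24 [  29.   16.  -38.   21.   -7. -116.] clear mm -7
0 32 -20 [ 26.  17. -47.  84. -22. 145.] clear mm -4
0 32 -16 [ 22.  17. -48.  92. -19. 144.] clear mm 1
0 34 -20 [ 23.  17. -48.  93. -23. 138.] clear mm -2
0.02 28 -20 [ 33.  17. -41.  58. -26. 166.] clear mm -7
0.02 28 -16 [ 31.  16. -42.  60. -23. 168.] clear mm -2
0.02 28 -12 [ 30.  15. -43.  63. -20. 171.] clear mm 1
0.02 28 -8 [ 28.  15. -44.  65. -18. 173.] clear mm 1
0.02 28 8 [  23.   14.  -46.   65.   -8. -168.] clear mm -2
0.02 28 12 [  26.  
[... 1925 characters left out ...]
 -106.] clear mm -9
0.015 30 -20 [ 30.  17. -44.  69. -24. 157.] clear mm -6
0.015 30 -16 [ 28.  16. -45.  73. -21. 158.] clear mm -1
0.015 30 -12 [ 25.  15. -46.  79. -18. 159.] clear mm 4
0.015 30 -8 [ 22.  15. -47.  85. -14. 159.] clear mm 4
0.015 30 -4 [ 18.  14. -48.  92. -11. 158.] clear mm 3
0.015 30 24 [  30.   15.  -35.   15.  -11. -110.] clear mm -7
0.015 32 -20 [ 28.  16. -46.  78. -24. 150.] clear mm -5
0.015 32 -16 [ 25.  15. -47.  85. -20. 150.] clear mm 0
0.015 32 -12 [ 21.  15. -48.  92. -17. 149.] clear mm 6
0.015 34 -20 [ 26.  16. -47.  87. -24. 143.] clear mm -3
0.015 34 -16 [ 22.  15. -48.  95. -20. 142.] clear mm 2
0.015 36 -20 [ 23.  16. -49.  95. -24. 137.] clear mm -1
```

```bash
cat > scan2.py <<'E'
from scan import *
for dz in (.02,0,-.02):
   for tilt in (40,42,44,46,48,50):
    for yaw in (-10,-6,-2,2,6,10,15):
        Rt=tooldir(yaw,tilt); z=Rt.apply([0,0,1]); P=PL+[0,0,dz]+.019*z
        for q,ok in aik(P,Rt): print(dz,tilt,yaw,q.round(0),"clear mm",round(1000*clear(P,Rt)))
E
python3 scan2.py
```

```text
0.02 46 -2 [  -3.   14.  -38. -174.   -8.   85.] clear mm 17
0 44 -2 [  -3.   16.  -37. -173.   -7.   84.] clear mm 16
0 50 2 [  -4.   16.  -36. -158.  -13.   73.] clear mm 20
-0.02 42 -2 [  -3.   18.  -37. -173.   -6.   84.] clear mm 25
-0.02 48 2 [  -4.   18.  -35. -158.  -12.   73.] clear mm 30
-0.02 50 2 [  -5.   19.  -39. -163.  -18.   78.] clear mm 30
-0.02 50 6 [   5.   17.  -23. -119.   -1.   30.] clear mm 25
-0.02 50 6 [  -2.   18.  -29. -137.   -9.   52.] clear mm 25
```

```bash
cat > scan3.py <<'E'
from scan import *
c,s=np.cos(np.radians(ty)),np.sin(np.radians(ty))
def pose(tilt,yaw,dz,t,hg,oy,ox):
    Rt=tooldir(yaw,tilt); g=np.array([.684,.158,.083+hg+dz])+ox*np.array([c,s,0])
    return g+Rt.apply([0,-oy,t]),Rt
if __name__=="__main__":
  for t,hg,oy,ox in((.019,.052,0,0),(.019,.052,.003,-.004),(.014,.055,.003,-.004),(.014,.055,.003,-.004),(.012,.056,.004,-.004)):
    for tilt in (27,28,29,30,31,32,33,34):
      for yaw in (-16,-14,-12,-10,-8,-5,-2):
        cl=[];qs=[]
        for dz in (.015,0,-.015,-.028):
            P,Rt=pose(tilt,yaw,dz,t,hg,oy,ox); a=[q for q,ok in aik(P,Rt) if q[3]>20]
            if not a: break
            cl.append(clear(P,Rt)*1000); qs.append(a[0])
        if len(cl)==4 and min(cl)>3: print((t,hg,oy,ox),tilt,yaw,np.round(cl,1),"J4max",max(q[3] for q in qs).round(1),"J5max",max(q[4] for q in qs).round(1),"J3min",min(q[2] for q in qs).round(0))
E
python3 scan3.py
```

```text
(0.019, 0.052, 0.003, -0.004) 27 -14 [3.3 3.3 4.1 4.2] J4max 81.4 J5max -16.4 J3min -47.0
(0.019, 0.052, 0.003, -0.004) 27 -12 [6.5 6.5 7.  7.1] J4max 84.9 J5max -14.9 J3min -48.0
(0.019, 0.052, 0.003, -0.004) 28 -14 [4.3 4.3 4.9 5. ] J4max 88.6 J5max -15.9 J3min -48.0
(0.019, 0.052, 0.003, -0.004) 28 -12 [7.6 7.5 7.9 7.9] J4max 92.7 J5max -14.3 J3min -48.0
(0.019, 0.052, 0.003, -0.004) 29 -14 [5.3 5.3 5.8 5.9] J4max 95.3 J5max -15.7 J3min -49.0
(0.014, 0.055, 0.003, -0.004) 27 -14 [5.6 5.4 5.7 5.8] J4max 77.0 J5max -17.3 J3min -47.0
(0.014, 0.055, 0.003, -0.004) 28 -16 [3.6 3.2 3.6 3.7] J4max 80.7 J5max -18.2 J3min -47.0
(0.014, 0.055, 0.003, -0.004) 28 -14 [6.7 6.5 6.7 6.8] J4max 84.2 J5max -16.7 J3min -48.0
(0.014, 0.055, 0.003, -0.004) 28 -12 [10.   9.8  9.9 10. ] J4max 88.0 J5max -15.1 J3min -48.0
(0.014, 0.055, 0.003, -0.004) 28 -10 [10.3 10.1 12.9 12.9] J4max 92.1 J5max -13.4 J3min -49.0
(0.014, 0.055, 0.003, -0.004) 29 -16 [4.6 4.3 4.6 4.7] J4max 87.0 J5max -17.9 J3min -48.0
(0.014, 0.055, 0.003, -0.004) 29 -14 [7.8 7.6 7.8 7.8] J4max 91.1 J5max -16.3 J3min -48.0
(0.014, 0.05
[... 1298 characters left out ...]
14 [8.7 8.8 8.5 8.4] J4max 83.0 J5max -16.9 J3min -48.0
(0.012, 0.056, 0.004, -0.004) 28 -12 [10.9 12.  11.7 11.7] J4max 86.6 J5max -15.3 J3min -48.0
(0.012, 0.056, 0.004, -0.004) 28 -10 [10.8 12.3 14.7 14.7] J4max 90.6 J5max -13.7 J3min -49.0
(0.012, 0.056, 0.004, -0.004) 28 -8 [10.7 11.6 15.5 17.6] J4max 95.0 J5max -12.0 J3min -49.0
(0.012, 0.056, 0.004, -0.004) 29 -16 [6.6 6.8 6.4 6.3] J4max 85.9 J5max -18.1 J3min -48.0
(0.012, 0.056, 0.004, -0.004) 29 -14 [9.8 9.9 9.6 9.6] J4max 89.8 J5max -16.5 J3min -49.0
(0.012, 0.056, 0.004, -0.004) 29 -12 [12.1 13.1 12.8 12.8] J4max 94.1 J5max -14.9 J3min -49.0
(0.012, 0.056, 0.004, -0.004) 30 -16 [7.6 7.8 7.5 7.5] J4max 91.9 J5max -18.0 J3min -49.0
```

```bash
cat > scan4.py <<'E'
from scan3 import *
def hp(w,yaw,tilt=28,t=.014,hg=.055,oy=.003):
    Rt=tooldir(yaw,tilt); return np.array(w)+[0,0,hg]+Rt.apply([0,-oy,t]),Rt
if __name__=="__main__":
  W=np.array([.601,-.199,0])
  x=np.array([c,s,0]); pl=np.array([.684,.158,.083])-.004*x
  for nm,w in (("pick",W),("up10",W+[0,0,.1]),("up18",W+[0,0,.18]),("mid",[.58,-.02,.18]),("mid2",[.56,.1,.18]),("pre",pl-.12*x+[0,0,.1]),("pre2",pl-.12*x+[0,0,.015]),("pre3",pl-.06*x+[0,0,.015]),("in",pl+[0,0,.015]),("down",pl+[0,0,-.028])):
    for yaw in (-30,-20,-11,0,10,20,30,40):
        P,Rt=hp(w,yaw); print(nm,yaw,[q.round(0).tolist() for q,ok in aik(P,Rt)])
E
python3 scan4.py
```

```text
pick -30 []
pick -20 []
pick -11 []
pick 0 [[-1.0, 18.0, -38.0, -5.0, -6.0, -84.0]]
pick 10 [[-7.0, 19.0, -27.0, -26.0, -19.0, -50.0]]
pick 20 [[-12.0, 20.0, -22.0, -33.0, -27.0, -31.0]]
pick 30 [[-15.0, 22.0, -18.0, -35.0, -35.0, -18.0]]
pick 40 [[-18.0, 24.0, -14.0, -36.0, -42.0, -7.0]]
up10 -30 [[-10.0, 7.0, -54.0, 81.0, -9.0, 171.0]]
up10 -20 []
up10 -11 [[-1.0, 8.0, -47.0, 34.0, -9.0, -132.0]]
up10 0 [[-1.0, 9.0, -34.0, -1.0, -19.0, -88.0]]
up10 10 [[-6.0, 10.0, -26.0, -16.0, -28.0, -62.0]]
up10 20 [[-10.0, 12.0, -20.0, -24.0, -36.0, -43.0]]
up10 30 [[-14.0, 14.0, -15.0, -28.0, -43.0, -28.0]]
up10 40 [[-16.0, 16.0, -11.0, -31.0, -50.0, -16.0]]
up18 -30 [[5.0, 3.0, -42.0, 37.0, -27.0, -156.0]]
up18 -20 [[4.0, 2.0, -40.0, 27.0, -25.0, -137.0]]
up18 -11 [[3.0, 2.0, -35.0, 15.0, -26.0, -115.0]]
up18 0 [[-1.0, 3.0, -28.0, -1.0, -31.0, -88.0]]
up18 10 [[-5.0, 5.0, -22.0, -12.0, -37.0, -67.0]]
up18 20 [[-10.0, 7.0, -16.0, -20.0, -44.0, -49.0]]
up18 30 [[-13.0, 9.0, -11.0, -24.0, -51.0, -34.0]]
up18 40 [[-16.0, 12.0, -7.0, -27.0, -58.0, -22.0]]
mid -30 []
mid -20 [[25.0, -2.0, -48.0, 42
[... 1652 characters left out ...]
-16.0, -99.0]]
pre3 40 [[29.0, 11.0, -27.0, -12.0, -25.0, -70.0]]
in -30 [[37.0, 18.0, -38.0, 51.0, -34.0, 160.0]]
in -20 [[33.0, 16.0, -42.0, 58.0, -26.0, 165.0]]
in -11 [[30.0, 15.0, -44.0, 64.0, -20.0, 171.0]]
in 0 []
in 10 [[24.0, 13.0, -46.0, 63.0, -7.0, -165.0]]
in 20 [[31.0, 14.0, -37.0, 22.0, -13.0, -121.0]]
in 30 [[29.0, 15.0, -26.0, -2.0, -21.0, -87.0]]
in 40 [[25.0, 16.0, -19.0, -15.0, -29.0, -63.0]]
down -30 [[34.0, 21.0, -42.0, 62.0, -29.0, 151.0]]
down -20 [[28.0, 19.0, -46.0, 74.0, -21.0, 152.0]]
down -11 [[21.0, 17.0, -48.0, 90.0, -14.0, 151.0]]
down 0 []
down 10 []
down 20 []
down 30 [[29.0, 18.0, -29.0, -2.0, -16.0, -87.0]]
down 40 [[24.0, 19.0, -20.0, -18.0, -25.0, -60.0]]
```

```bash
cat > scan5.py <<'E'
from scan4 import *
W=np.array([.601,-.199,0])
for up in (0,.05,.1,.15):
  for yaw in range(-150,-19,10):
    for tilt in (28,):
      P,Rt=hp(W+[0,0,up],yaw,tilt)
      for q,ok in aik(P,Rt,False):
        if (q[:3]>LO[:3]).all() and q[4]<0: print(up,yaw,tilt,q.round(0).tolist(),ok)
E
python3 scan5.py
```

```text
0 -150 28 [6.0, 39.0, -5.0, 12.0, -72.0, 108.0] True
0 -140 28 [8.0, 37.0, -10.0, 16.0, -68.0, 113.0] True
0 -130 28 [9.0, 35.0, -15.0, 20.0, -63.0, 118.0] True
0 -120 28 [11.0, 33.0, -21.0, 25.0, -58.0, 122.0] True
0 -110 28 [11.0, 31.0, -27.0, 31.0, -52.0, 125.0] True
0 -100 28 [11.0, 29.0, -33.0, 37.0, -46.0, 128.0] True
0 -90 28 [10.0, 26.0, -39.0, 46.0, -40.0, 130.0] True
0 -80 28 [8.0, 24.0, -45.0, 57.0, -34.0, 130.0] True
0 -70 28 [2.0, 22.0, -50.0, 73.0, -28.0, 129.0] True
0 -60 28 [-6.0, 20.0, -54.0, 93.0, -22.0, 127.0] True
0 -50 28 [-18.0, 18.0, -55.0, 117.0, -16.0, 123.0] False
0 -40 28 [-30.0, 18.0, -51.0, 146.0, -8.0, 115.0] False
0.05 -150 28 [6.0, 36.0, -3.0, 11.0, -77.0, 109.0] True
0.05 -140 28 [8.0, 34.0, -8.0, 15.0, -73.0, 115.0] True
0.05 -130 28 [9.0, 32.0, -13.0, 19.0, -68.0, 120.0] True
0.05 -120 28 [11.0, 30.0, -18.0, 24.0, -63.0, 125.0] True
0.05 -110 28 [12.0, 28.0, -24.0, 28.0, -57.0, 129.0] True
0.05 -100 28 [12.0, 25.0, -30.0, 34.0, -52.0, 133.0] True
0.05 -90 28 [12.0, 23.0, -35.0, 40.0, -46.0, 136.0] True
0.05 -80 28 [10.0, 20.0, -41.0, 48.0, -39.0, 13
[... 1055 characters left out ...]
 -83.0, 117.0] True
0.15 -130 28 [9.0, 27.0, -7.0, 18.0, -79.0, 123.0] True
0.15 -120 28 [11.0, 25.0, -12.0, 22.0, -74.0, 129.0] True
0.15 -110 28 [12.0, 22.0, -17.0, 25.0, -68.0, 135.0] True
0.15 -100 28 [13.0, 20.0, -22.0, 29.0, -63.0, 140.0] True
0.15 -90 28 [13.0, 17.0, -27.0, 33.0, -57.0, 146.0] True
0.15 -80 28 [13.0, 14.0, -32.0, 37.0, -51.0, 152.0] True
0.15 -70 28 [12.0, 12.0, -37.0, 41.0, -45.0, 158.0] True
0.15 -60 28 [10.0, 9.0, -41.0, 45.0, -39.0, 165.0] True
0.15 -50 28 [7.0, 7.0, -44.0, 48.0, -32.0, 173.0] True
0.15 -40 28 [5.0, 5.0, -46.0, 49.0, -26.0, -177.0] False
0.15 -30 28 [3.0, 4.0, -47.0, 45.0, -21.0, -163.0] True
0.15 -20 28 [3.0, 4.0, -44.0, 34.0, -19.0, -143.0] True
```

A pick with the hand coming from +y (yaw −90°), then a place at yaw −11° and tilt 28°, is one continuous joint branch with margin. I'll work out rows for that re-orientation along a joint path.

```bash
cat > jp.py <<'E'
from scan4 import *
import json
def near(P,Rt,q0):
    a=[q for q,ok in aik(P,Rt)]; 
    return min(a,key=lambda q:np.abs(q-q0).sum()) if a else None
def rows_from_poses(poses,hand):
    st=get_state(); p=np.array(st["tcp_pos"]); R=Ro.from_euler("xyz",st["eef_rot"],degrees=True); out=[]
    for P,Rt in poses:
        d=np.round(R.inv().apply(np.array(P)-p)*1000,1); w=np.round((R.inv()*Rt).as_rotvec(degrees=True),2)
        p=p+R.apply(d)/1000; R=R*Ro.from_rotvec(w,degrees=True)
        o=dict(zip(("dx","dy","dz","wx","wy","wz"),map(float,[*d,*w]))); o["hand"]=hand; out.append(o)
    for i in range(0,len(out),10): print(json.dumps(out[i:i+10]).replace(" ",""))
    print("max shift",max(abs(o[k]) for o in out for k in("dx","dy","dz")),"turn",max(np.linalg.norm([o["wx"],o["wy"],o["wz"]]) for o in out),"end",p.round(4))
def jointpath(qs,n):
    out=[]
    for a,b,m in zip(qs[:-1],qs[1:],n):
        for i in range(1,m+1): out.append(fk(a+(b-a)*i/m,PK))
    return out
def cart(wps,n,tilt=28,**k):  # wps: (w,yaw)
    out=[]
    for (a,ya),(b,yb),m in zip(wps[:-1],wps[1:],n):
        for i in range(1,m+1): f=i/m; out.append(hp(np.array(a)+(np.array(b)-np.array(a))*f,ya+(yb-ya)*f,tilt,**k))
    return out
def check(poses,q0):
    q=np.array(q0,float); mx=0;Q=[]
    for P,R in poses:
        n=near(P,R,q)
        if n is None: print("NO IK at",P); return
        mx=np.maximum(mx,np.abs(n-q)); q=n;Q.append(q)
    Q=np.array(Q); print("max step deg/row",np.round(mx,1),"limits .7*v/8:",np.round(.7*np.array([136.94,136.94,172.46,180,180,180])/8,1)); print("lo",Q.min(0).round(0),"hi",Q.max(0).round(0),"last",q.round(0)); return q
E
python3 - <<'E'
from jp import *
W=np.array([.6015,-.199,0])
q0=np.array(get_state()["joints"]); 
P,R=hp(W+[0,0,.10],-90); q2=near(P,R,np.array([13,20,-31,36,-51,142])); print(q0.round(1),q2.round(1))
qm=(q0+q2)/2; qm[1]-=12; qm[2]+=5; qm[4]-=20
path=jointpath([q0,qm,q2],[14,14])
for p,r in path[::3]:
    cor=np.array([[sx*.0965,sy*.039,-.066] for sx in(-1,1) for sy in(-1,1)]); print(p.round(3),r.apply([0,0,1]).round(2),(p+r.apply(cor))[:,2].min().round(3))
rows_from_poses(path,100)
E
```

```text
[  -1.9   10.7  -43.7    9.8   -2.8 -108.1] [ 12.5  19.7 -31.4  35.9 -51.5 141.6]
[ 0.604 -0.21   0.119] [ 0.52 -0.03 -0.86] 0.152
[ 0.593 -0.208  0.134] [ 0.44 -0.06 -0.9 ] 0.153
[ 0.579 -0.212  0.156] [ 0.36 -0.11 -0.93] 0.178
[ 0.563 -0.22   0.184] [ 0.28 -0.17 -0.94] 0.212
[ 0.544 -0.231  0.219] [ 0.21 -0.24 -0.95] 0.262
[ 0.547 -0.232  0.219] [ 0.15 -0.29 -0.94] 0.254
[ 0.561 -0.226  0.2  ] [ 0.11 -0.34 -0.94] 0.225
[ 0.574 -0.22   0.181] [ 0.06 -0.38 -0.92] 0.202
[ 0.588 -0.212  0.161] [ 0.03 -0.42 -0.91] 0.184
[ 0.601 -0.203  0.141] [-0.   -0.47 -0.88] 0.181
[{"dx":1.7,"dy":-0.8,"dz":-4.8,"wx":1.74,"wy":-0.47,"wz":-10.26,"hand":100},{"dx":1.1,"dy":-0.6,"dz":-5.5,"wx":1.79,"wy":-0.27,"wz":-10.25,"hand":100},{"dx":0.6,"dy":-0.7,"dz":-6.3,"wx":1.81,"wy":-0.08,"wz":-10.23,"hand":100},{"dx":0.0,"dy":-1.0,"dz":-6.9,"wx":1.82,"wy":0.12,"wz":-10.21,"hand":100},{"dx":-0.4,"dy":-1.4,"dz":-7.7,"wx":1.8,"wy":0.32,"wz":-10.18,"hand":100},{"dx":-0.5,"dy":-2.1,"dz":-8.4,"wx":1.77,"wy":0.53,"wz":-10.14,"hand":100},{"dx":-0.4,"dy":-2.9,"dz":-9.0,"wx":1.72,"wy":0.74,"wz":-10.1,"hand":100},{"dx"
[... 934 characters left out ...]
":0.81,"wz":-10.4,"hand":100}]
[{"dx":-3.8,"dy":-4.6,"dz":5.6,"wx":-0.94,"wy":0.68,"wz":-10.4,"hand":100},{"dx":-3.2,"dy":-5.3,"dz":5.5,"wx":-1.03,"wy":0.53,"wz":-10.42,"hand":100},{"dx":-2.2,"dy":-6.0,"dz":5.4,"wx":-1.08,"wy":0.38,"wz":-10.42,"hand":100},{"dx":-1.3,"dy":-6.4,"dz":5.2,"wx":-1.13,"wy":0.21,"wz":-10.43,"hand":100},{"dx":-0.2,"dy":-6.8,"dz":5.1,"wx":-1.13,"wy":0.05,"wz":-10.43,"hand":100},{"dx":0.9,"dy":-6.8,"dz":4.9,"wx":-1.13,"wy":-0.11,"wz":-10.45,"hand":100},{"dx":2.2,"dy":-6.8,"dz":4.8,"wx":-1.09,"wy":-0.27,"wz":-10.44,"hand":100},{"dx":3.2,"dy":-6.5,"dz":4.6,"wx":-1.03,"wy":-0.43,"wz":-10.46,"hand":100}]
max shift 12.8 turn 10.519382111131813 end [ 0.6015 -0.2029  0.1412]
```

```bash
python3 -m crank '[{"dx":1.7,"dy":-0.8,"dz":-4.8,"wx":1.74,"wy":-0.47,"wz":-10.26,"hand":100},{"dx":1.1,"dy":-0.6,"dz":-5.5,"wx":1.79,"wy":-0.27,"wz":-10.25,"hand":100},{"dx":0.6,"dy":-0.7,"dz":-6.3,"wx":1.81,"wy":-0.08,"wz":-10.23,"hand":100},{"dx":0.0,"dy":-1.0,"dz":-6.9,"wx":1.82,"wy":0.12,"wz":-10.21,"hand":100},{"dx":-0.4,"dy":-1.4,"dz":-7.7,"wx":1.8,"wy":0.32,"wz":-10.18,"hand":100},{"dx":-0.5,"dy":-2.1,"dz":-8.4,"wx":1.77,"wy":0.53,"wz":-10.14,"hand":100},{"dx":-0.4,"dy":-2.9,"dz":-9.0,"wx":1.72,"wy":0.74,"wz":-10.1,"hand":100},{"dx":-0.1,"dy":-3.7,"dz":-9.6,"wx":1.63,"wy":0.94,"wz":-10.06,"hand":100},{"dx":0.5,"dy":-4.4,"dz":-10.3,"wx":1.53,"wy":1.15,"wz":-10.01,"hand":100},{"dx":1.5,"dy":-5.1,"dz":-10.9,"wx":1.39,"wy":1.35,"wz":-9.95,"hand":100}]'
python3 - <<'E'
from plant import get_state
s=get_state(); print(s["joints"].round(1))
E
```

```text
time_s: 5.35
tcp_pos: [0.5624, -0.2196, 0.1843]
eef_rot: [-170.0, 16.4, -179.4]
contact_force: [1.1, 0.6, -0.5]
gripper_width: 0.0873
[  3.3   5.3 -35.7  19.1 -34.6 -18.6]
```

Tracking well, so I'll continue with the next rows.

```bash
python3 -m crank '[{"dx":2.6,"dy":-5.5,"dz":-11.4,"wx":1.23,"wy":1.52,"wz":-9.89,"hand":100},{"dx":3.9,"dy":-5.6,"dz":-11.8,"wx":1.03,"wy":1.69,"wz":-9.83,"hand":100},{"dx":5.5,"dy":-5.5,"dz":-12.4,"wx":0.81,"wy":1.83,"wz":-9.77,"hand":100},{"dx":7.0,"dy":-5.0,"dz":-12.8,"wx":0.57,"wy":1.95,"wz":-9.69,"hand":100},{"dx":-4.8,"dy":0.7,"dz":6.4,"wx":-0.09,"wy":1.2,"wz":-10.36,"hand":100},{"dx":-5.0,"dy":-0.2,"dz":6.3,"wx":-0.26,"wy":1.17,"wz":-10.36,"hand":100},{"dx":-5.2,"dy":-1.1,"dz":6.1,"wx":-0.43,"wy":1.11,"wz":-10.38,"hand":100},{"dx":-5.0,"dy":-1.9,"dz":6.0,"wx":-0.58,"wy":1.04,"wz":-10.38,"hand":100},{"dx":-4.8,"dy":-2.9,"dz":5.9,"wx":-0.72,"wy":0.93,"wz":-10.39,"hand":100},{"dx":-4.5,"dy":-3.8,"dz":5.8,"wx":-0.84,"wy":0.81,"wz":-10.4,"hand":100}]'
python3 -m crank '[{"dx":-3.8,"dy":-4.6,"dz":5.6,"wx":-0.94,"wy":0.68,"wz":-10.4,"hand":100},{"dx":-3.2,"dy":-5.3,"dz":5.5,"wx":-1.03,"wy":0.53,"wz":-10.42,"hand":100},{"dx":-2.2,"dy":-6.0,"dz":5.4,"wx":-1.08,"wy":0.38,"wz":-10.42,"hand":100},{"dx":-1.3,"dy":-6.4,"dz":5.2,"wx":-1.13,"wy":0.21,"wz":-10.43,"hand":100},{"dx":-0.2,"dy":-6.8,"dz":5.1,"wx":-1.13,"wy":0.05,"wz":-10.43,"hand":100},{"dx":0.9,"dy":-6.8,"dz":4.9,"wx":-1.13,"wy":-0.11,"wz":-10.45,"hand":100},{"dx":2.2,"dy":-6.8,"dz":4.8,"wx":-1.09,"wy":-0.27,"wz":-10.44,"hand":100},{"dx":3.2,"dy":-6.5,"dz":4.6,"wx":-1.03,"wy":-0.43,"wz":-10.46,"hand":100}]'
python3 w.py f_wrist 0
python3 - <<'E'
from jp import *
st=get_state();P,Rt=hp([.6015,-.199,.1],-90); print(P,(Ro.from_euler("xyz",st["eef_rot"],degrees=True).inv()*Rt).as_rotvec(degrees=True))
d=finder.masks_of("weight","wrist")
if d:
  m=d[0]["mask"].astype(np.uint8); 
  im=cv2.imread("pics/f_wrist.png"); im[cv2.Canny(m*255,50,100)>0]=(0,0,255); cv2.imwrite("pics/f_m.png",im)
E
```

```text
time_s: 6.6
tcp_pos: [0.5653, -0.2239, 0.1937]
eef_rot: [-177.5, -21.0, -82.3]
contact_force: [1.0, 0.1, 0.8]
gripper_width: 0.0878
time_s: 7.6
tcp_pos: [0.6017, -0.2027, 0.1412]
eef_rot: [152.0, 0.2, 0.3]
contact_force: [-0.0, 0.4, 0.2]
gripper_width: 0.0879
7.6 [ 0.60169109 -0.20269097  0.14117158] [152.01527519   0.18869228   0.31080717] [ 12.55749949  19.74496134 -31.30977357  35.81073507 -51.50463231
 142.01047578] [-10.21623346  43.91704771 -64.84453923]
[{'centre': [251.2, 111.9], 'conf': 0.81}]
[ 0.60035238 -0.20307932  0.        ]
0.57 [200.7, 259.9, 203.4, 9.1]
[ 0.6015     -0.20292376  0.14123032] [-0.041931    0.03812183 -0.10726286]
```

View pics/f_m.png

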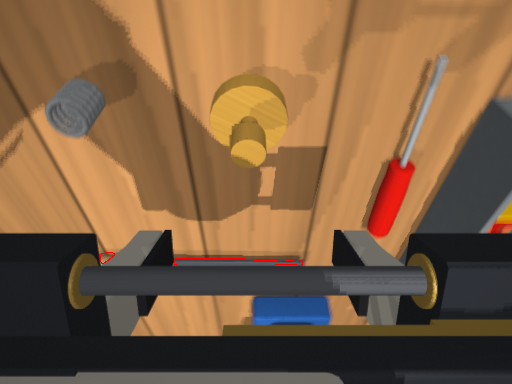

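Tool is at the planned pose. The weight's knob top shows at about (249,152) and its disc top is centred near (249,116).

```bash
python3 - <<'E'
from jp import *
im=cv2.imread("pics/f_wrist.png")[60:190,180:320]; cv2.imwrite("pics/g.png",cv2.resize(im,None,fx=4,fy=4,interpolation=cv2.INTER_CUBIC))
for z,px in((.064,(249,152)),(.022,(249,115))): print(atz("wrist",px,z))
E
```

```text
[ 0.59959644 -0.19787542  0.064     ]
[ 0.59938413 -0.19281912  0.022     ]
```

View pics/g.png

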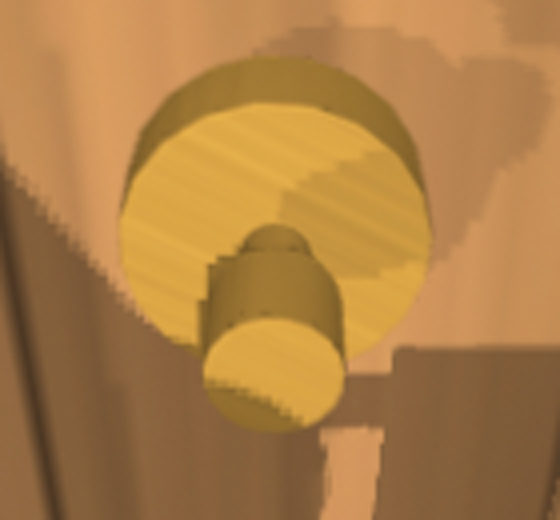

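```bash
python3 - <<'E'
from jp import *
for z,px in((.064,(248.5,153.75)),(.022,(249,118.75))): print(atz("wrist",px,z))
W=np.array([.5997,-.1995,0])
poses=cart([(W+[0,0,.1],-90),(W,-90)],[6]); check(poses,get_state()["joints"]); rows_from_poses(poses,100)
E
```

```text
[ 0.59922075 -0.19943649  0.064     ]
[ 0.59934875 -0.19622884  0.022     ]
max step deg/row [0.5 1.2 1.6 2.2 2.  2.3] limits .7*v/8: [12.  12.  15.1 15.7 15.7 15.7]
lo [ 10.  21. -39.  37. -49. 130.] hi [ 12.  26. -33.  46. -40. 140.] last [ 10.  26. -39.  46. -40. 130.]
[{"dx":-2.0,"dy":-7.0,"dz":15.1,"wx":-0.05,"wy":0.01,"wz":-0.2,"hand":100},{"dx":-0.0,"dy":-7.8,"dz":14.7,"wx":-0.0,"wy":-0.0,"wz":-0.0,"hand":100},{"dx":-0.0,"dy":-7.8,"dz":14.7,"wx":-0.0,"wy":-0.0,"wz":-0.0,"hand":100},{"dx":-0.0,"dy":-7.8,"dz":14.7,"wx":-0.0,"wy":-0.0,"wz":-0.0,"hand":100},{"dx":-0.0,"dy":-7.8,"dz":14.7,"wx":-0.0,"wy":-0.0,"wz":-0.0,"hand":100},{"dx":-0.0,"dy":-7.9,"dz":14.8,"wx":-0.0,"wy":-0.0,"wz":-0.0,"hand":100}]
max shift 15.1 turn 0.20639767440550294 end [ 0.5997 -0.2034  0.0412]
```

```bash
python3 -m crank '[{"dx":-2.2,"dy":-7.5,"dz":15,"wx":0,"wy":0,"wz":-0.2,"hand":100},{"dx":0,"dy":-7.8,"dz":14.7,"wx":0,"wy":0,"wz":0,"hand":100},{"dx":0,"dy":-7.8,"dz":14.7,"wx":0,"wy":0,"wz":0,"hand":100},{"dx":0,"dy":-7.8,"dz":14.7,"wx":0,"wy":0,"wz":0,"hand":90},{"dx":0,"dy":-7.8,"dz":14.7,"wx":0,"wy":0,"wz":0,"hand":80},{"dx":0,"dy":-7.8,"dz":14.7,"wx":0,"wy":0,"wz":0,"hand":70},{"dx":0,"dy":0,"dz":0,"wx":0,"wy":0,"wz":0,"hand":60}]' 40
python3 w.py i_wrist 0
```

```text
time_s: 8.68
tcp_pos: [0.5986, -0.2031, 0.0391]
eef_rot: [152.0, 0.3, 0.2]
contact_force: [-1.0, -0.4, 0.6]
gripper_width: 0.0574
8.675 [ 0.59859801 -0.20306983  0.03909919] [151.99525755   0.29759777   0.1905327 ] [ 10.3868335   26.41331146 -39.09956507  45.98635223 -39.90033759
 130.0402741 ] [-10.26787633  44.07226063 -64.88662581]
[{'centre': [254.1, 194.2], 'conf': 0.89}]
[ 0.59966892 -0.20336433  0.        ]
0.65 [254.6, 210.3, 111.5, 109.8]
```

View pics/i_wrist.png

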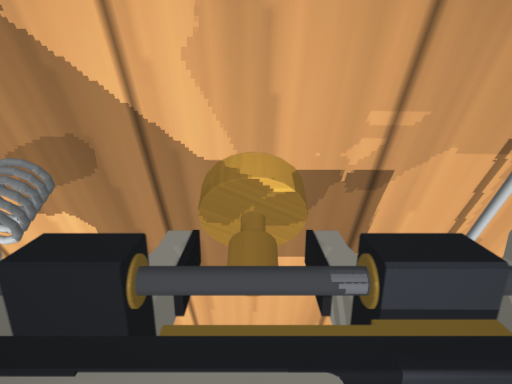

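The knob is centred between the fingers (253, 255). I'll close on it and lift a little.

```bash
Z='"dx":0,"dy":0,"dz":0,"wx":0,"wy":0,"wz":0'; python3 -m crank '[{"dx":0,"dy":0,"dz":0,"wx":0,"wy":0,"wz":0,"hand":40},{"dx":0,"dy":0,"dz":0,"wx":0,"wy":0,"wz":0,"hand":20},{"dx":0,"dy":0,"dz":0,"wx":0,"wy":0,"wz":0,"hand":20},{"dx":0,"dy":0,"dz":0,"wx":0,"wy":0,"wz":0,"hand":10},{"dx":0,"dy":0,"dz":0,"wx":0,"wy":0,"wz":0,"hand":10}]' 40
python3 -m crank '[{"dx":0,"dy":2.3,"dz":-4.4,"wx":0,"wy":0,"wz":0,"hand":10},{"dx":0,"dy":4.7,"dz":-8.8,"wx":0,"wy":0,"wz":0,"hand":10},{"dx":0,"dy":4.7,"dz":-8.8,"wx":0,"wy":0,"wz":0,"hand":10},{"dx":0,"dy":4.7,"dz":-8.8,"wx":0,"wy":0,"wz":0,"hand":10},{"dx":0,"dy":0,"dz":0,"wx":0,"wy":0,"wz":0,"hand":10}]'
python3 w.py j_wrist 0
```

```text
time_s: 9.45
tcp_pos: [0.5991, -0.203, 0.0411]
eef_rot: [152.0, 0.2, 0.2]
contact_force: [-5.9, 1.4, 4.8]
gripper_width: 0.024
time_s: 10.07
tcp_pos: [0.6007, -0.2023, 0.077]
eef_rot: [152.1, -0.0, 0.2]
contact_force: [-0.2, -0.2, -8.1]
gripper_width: 0.0238
10.075 [ 0.60071876 -0.20232372  0.07697876] [ 1.52053541e+02 -1.10386291e-02  2.33739000e-01] [ 11.42712991  23.70731844 -36.43136101  41.55906728 -43.87212824
 134.79025821] [-10.1082199   43.7977902  -65.01499159]
[{'centre': [253.3, 193.2], 'conf': 0.98}]
[ 6.01800813e-01 -2.38834571e-01 -2.77555756e-17]
0.78 [254.9, 208.6, 106.4, 118.1]
```

View pics/j_wrist.png

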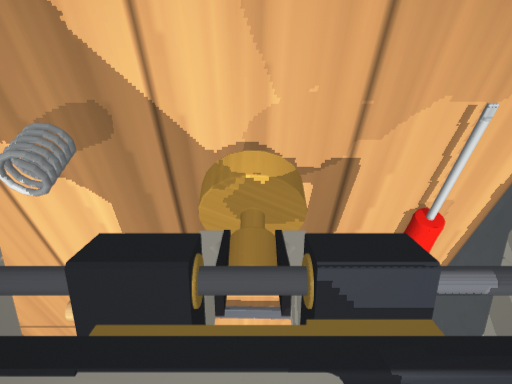

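The weight is held upright, and the wrist force of −8.1 N suggests a heavy one. Planning the transit to a stand-off point 110 mm out on the tester's open side.

```bash
python3 - <<'E'
from jp import *
x=np.array([c,s,0]); pl=np.array([.6835,.158,.083])-.004*x
W=np.array([.6007,-.1985,.0358]); pre=pl-.11*x+[0,0,.035]; 
poses=cart([(W,-90),(W+[0,0,.08],-90),(pre,-25),(pre-[0,0,.015],-11)],[3,12,3])
check(poses,get_state()["joints"]); rows_from_poses(poses,10)
E
```

```text
max step deg/row [3.2 1.8 2.8 5.7 4.2 3. ] limits .7*v/8: [12.  12.  15.1 15.7 15.7 15.7]
lo [ 12.   7. -54.  35. -53. 138.] hi [ 46.  22. -30.  65. -23. 161.] last [ 38.   7. -54.  65. -23. 161.]
[{"dx":1.0,"dy":12.9,"dz":-24.9,"wx":-0.03,"wy":0.01,"wz":0.24,"hand":10},{"dx":-0.0,"dy":12.6,"dz":-23.5,"wx":-0.0,"wy":0.0,"wz":0.0,"hand":10},{"dx":-0.0,"dy":12.5,"dz":-23.6,"wx":-0.0,"wy":0.0,"wz":0.0,"hand":10},{"dx":-2.1,"dy":-27.9,"dz":-15.0,"wx":-0.0,"wy":2.55,"wz":-4.78,"hand":10},{"dx":1.0,"dy":-27.9,"dz":-15.0,"wx":-0.0,"wy":2.54,"wz":-4.78,"hand":10},{"dx":3.9,"dy":-27.7,"dz":-15.0,"wx":-0.0,"wy":2.54,"wz":-4.78,"hand":10},{"dx":6.9,"dy":-27.3,"dz":-14.7,"wx":-0.0,"wy":2.54,"wz":-4.79,"hand":10},{"dx":9.8,"dy":-26.6,"dz":-14.4,"wx":-0.0,"wy":2.55,"wz":-4.78,"hand":10},{"dx":12.7,"dy":-25.8,"dz":-13.9,"wx":-0.0,"wy":2.54,"wz":-4.78,"hand":10},{"dx":15.3,"dy":-24.6,"dz":-13.3,"wx":-0.0,"wy":2.54,"wz":-4.78,"hand":10}]
[{"dx":17.9,"dy":-23.2,"dz":-12.5,"wx":-0.0,"wy":2.55,"wz":-4.79,"hand":10},{"dx":20.3,"dy":-21.7,"dz":-11.8,"wx":-0.0,"wy":2.54,"wz":-4.78,"hand":10},{"dx":22.5,"dy":-20.0,"dz":-10.8,"wx":-0.0,"wy":2.54,"wz":-4.78,"hand":10},{"dx":24.6,"dy":-18.0,"dz":-9.8,"wx":-0.0,"wy":2.55,"wz":-4.79,"hand":10},{"dx":26.4,"dy":-15.8,"dz":-8.6,"wx":-0.0,"wy":2.54,"wz":-4.78,"hand":10},{"dx":0.3,"dy":-2.4,"dz":4.4,"wx":-0.0,"wy":2.19,"wz":-4.12,"hand":10},{"dx":0.3,"dy":-2.4,"dz":4.4,"wx":-0.0,"wy":2.19,"wz":-4.12,"hand":10},{"dx":0.3,"dy":-2.3,"dz":4.4,"wx":-0.0,"wy":2.19,"wz":-4.12,"hand":10}]
max shift 27.9 turn 5.426472150485986 end [0.5756 0.1799 0.1443]
```

```bash
python3 -m crank '[{"dx":1,"dy":12.9,"dz":-24.9,"wx":0,"wy":0,"wz":0.24,"hand":10},{"dx":0,"dy":12.6,"dz":-23.5,"wx":0,"wy":0,"wz":0,"hand":10},{"dx":0,"dy":12.5,"dz":-23.6,"wx":0,"wy":0,"wz":0,"hand":10},{"dx":-2.1,"dy":-27.9,"dz":-15,"wx":0,"wy":2.55,"wz":-4.78,"hand":10},{"dx":1,"dy":-27.9,"dz":-15,"wx":0,"wy":2.54,"wz":-4.78,"hand":10},{"dx":3.9,"dy":-27.7,"dz":-15,"wx":0,"wy":2.54,"wz":-4.78,"hand":10},{"dx":6.9,"dy":-27.3,"dz":-14.7,"wx":0,"wy":2.54,"wz":-4.79,"hand":10},{"dx":9.8,"dy":-26.6,"dz":-14.4,"wx":0,"wy":2.55,"wz":-4.78,"hand":10},{"dx":12.7,"dy":-25.8,"dz":-13.9,"wx":0,"wy":2.54,"wz":-4.78,"hand":10},{"dx":15.3,"dy":-24.6,"dz":-13.3,"wx":0,"wy":2.54,"wz":-4.78,"hand":10}]'
python3 -m crank '[{"dx":17.9,"dy":-23.2,"dz":-12.5,"wx":0,"wy":2.55,"wz":-4.79,"hand":10},{"dx":20.3,"dy":-21.7,"dz":-11.8,"wx":0,"wy":2.54,"wz":-4.78,"hand":10},{"dx":22.5,"dy":-20,"dz":-10.8,"wx":0,"wy":2.54,"wz":-4.78,"hand":10},{"dx":24.6,"dy":-18,"dz":-9.8,"wx":0,"wy":2.55,"wz":-4.79,"hand":10},{"dx":26.4,"dy":-15.8,"dz":-8.6,"wx":0,"wy":2.54,"wz":-4.78,"hand":10},{"dx":0.3,"dy":-2.4,"dz":4.4,"wx":0,"wy":2.19,"wz":-4.12,"hand":10},{"dx":0.3,"dy":-2.4,"dz":4.4,"wx":0,"wy":2.19,"wz":-4.12,"hand":10},{"dx":0.3,"dy":-2.3,"dz":4.4,"wx":0,"wy":2.19,"wz":-4.12,"hand":10},{"dx":0,"dy":0,"dz":0,"wx":0,"wy":0,"wz":0,"hand":10}]'
cat > v.py <<'E'
from jp import *
import sys
st=get_state(); print(st["joints"].round(1),"force",st["contact_force"].round(1),"w",st["gripper_width"])
for n in ("wrist","top","scene"):
    cv2.imwrite(f"pics/{sys.argv[1]}_{n}.png",optics.capture(n))
    for th in ("plate_top","pointer","mark_edge","weight"):
        print(n,th,[(np.round(d["centre"],1).tolist(),round(d["conf"],2)) for d in finder.place_of(th,n)][:2])
E
python3 v.py k
```

```text
time_s: 11.48
tcp_pos: [0.5858, 0.0203, 0.1581]
eef_rot: [152.0, 0.1, 38.1]
contact_force: [-0.2, 0.0, -8.6]
gripper_width: 0.024
time_s: 12.6
tcp_pos: [0.5752, 0.1787, 0.1439]
eef_rot: [152.0, 0.1, 79.0]
contact_force: [0.3, -0.6, -7.9]
gripper_width: 0.0239
[ 38.4   6.5 -54.1  64.7 -23.2 161.4] force [ 0.3 -0.6 -7.9] w 0.023893612044381618
wrist plate_top []
wrist pointer []
wrist mark_edge []
wrist weight [([255.7, 188.5], 0.84)]
top plate_top [([219.3, 165.9], 0.77)]
top pointer [([239.8, 170.2], 0.63), ([142.2, 183.0], 0.33)]
top mark_edge [([237.6, 170.7], 0.59), ([327.9, 154.6], 0.24)]
top weight [([238.2, 173.8], 0.59), ([220.2, 165.0], 0.38)]
scene plate_top [([305.2, 252.8], 0.73)]
scene pointer [([278.9, 227.6], 0.69)]
scene mark_edge [([282.0, 229.1], 0.39)]
scene weight [([315.8, 197.3], 0.47)]
```

View pics/k_wrist.png

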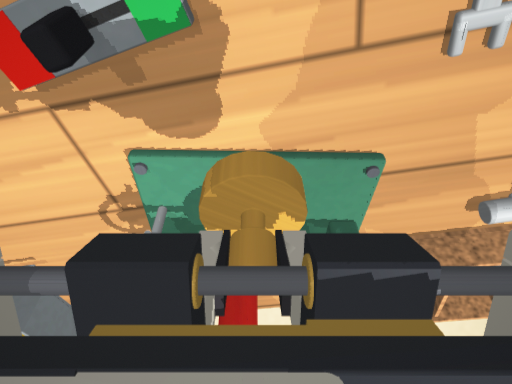

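View pics/k_top.png

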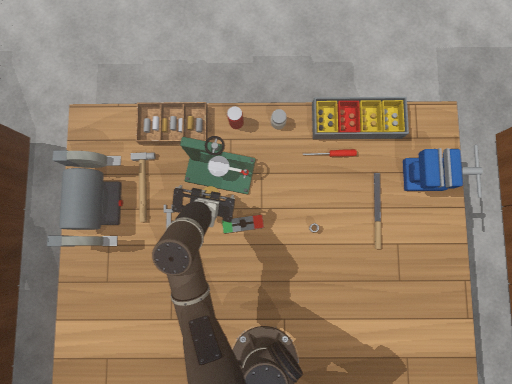

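The wrist view shows the tester's base front edge from about (131,152) to (384,154). I'll check yaw and centring from that.

```bash
python3 - <<'E'
from jp import *
im=cv2.imread("pics/k_wrist.png")[130:250,110:410]; cv2.imwrite("pics/k_z.png",cv2.resize(im,None,fx=2.6,fy=2.6,interpolation=cv2.INTER_CUBIC))
a,b=atz("wrist",(130.5,152),.015),atz("wrist",(384.5,155),.015); print(a,b,np.linalg.norm(a-b)); e=b-a
y=np.degrees(np.arctan2(-e[0],e[1])); print("yaw",y); 
u=e/np.linalg.norm(e); n=np.array([u[1],-u[0],0]); print("centre",(a+b)/2+.07*n)
for p in((140.5,168.5),(373.5,172)): print(atz("wrist",p,.017))
print("top plate",atz("top",(219,165.9),.083))
E
```

```text
[0.58891057 0.06306634 0.015     ] [0.63712493 0.29317073 0.015     ] 0.23510136821912694
yaw -11.834125015416141
centre [0.68152993 0.163763   0.015     ]
[0.60768501 0.06474907 0.017     ]
[0.65475087 0.28399129 0.017     ]
top plate [0.68303478 0.15655552 0.083     ]
```

View pics/k_z.png

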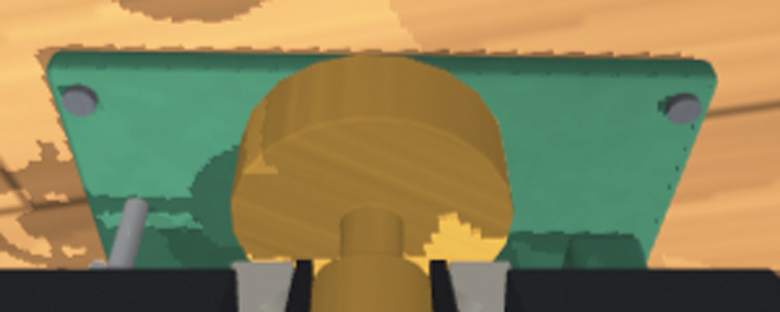

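View pics/k_scene.png

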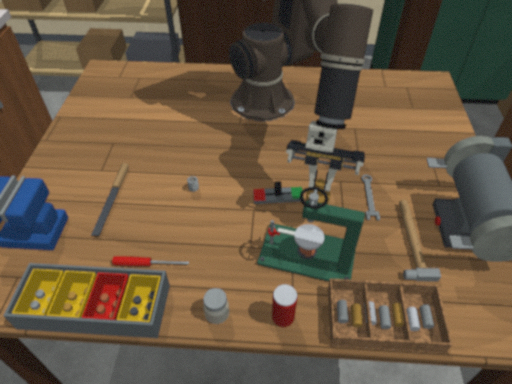

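```bash
python3 - <<'E'
from jp import *
st=get_state()
for z,A_,B_ in((0,(128.7,151),(385.5,154)),(.015,(130,157.5),(383.5,159.5))):
    a,b=atz("wrist",A_,z),atz("wrist",B_,z); e=b-a;u=e/np.linalg.norm(e); n=np.array([u[1],-u[0],0])
    print(np.linalg.norm(e),"yaw",np.degrees(np.arctan2(-e[0],e[1])),"centre",(a+b)/2+.07*n)
# scene plate
im=cv2.imread("pics/k_scene.png")[200:280,250:370]; cv2.imwrite("pics/k_zs.png",cv2.resize(im,None,fx=6,fy=6,interpolation=cv2.INTER_CUBIC))
im=cv2.imread("pics/k_top.png")[130:200,180:260]; cv2.imwrite("pics/k_zt.png",cv2.resize(im,None,fx=8,fy=8,interpolation=cv2.INTER_CUBIC))
E
```

```text
0.25219821894928435 yaw -11.82260526933098 centre [0.69154092 0.16176741 0.        ]
0.2378947782065098 yaw -11.562017596098874 centre [0.68718814 0.1621978  0.015     ]
```

View pics/k_zs.png

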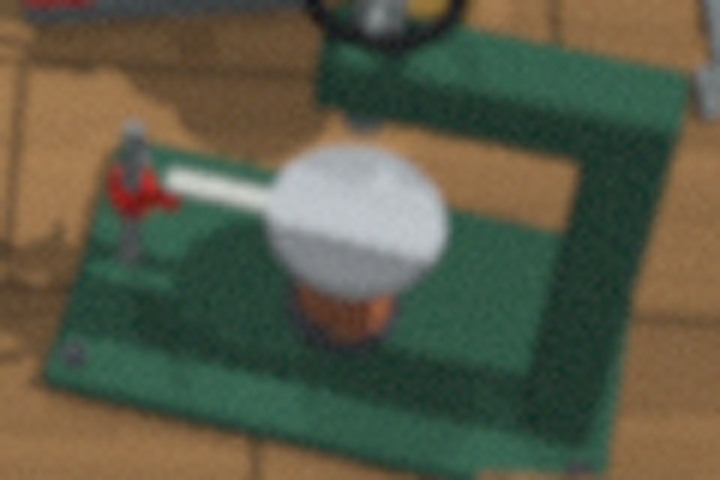

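View pics/k_zt.png

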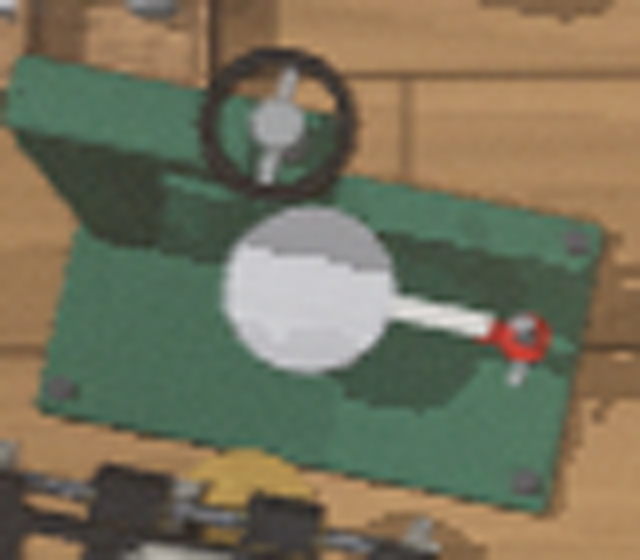

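Plate axis is estimated at (0.685, 0.158) with yaw −11.6°. Next is the move in over the plate at 12 mm clearance.

```bash
python3 - <<'E'
from jp import *
x=np.array([c,s,0]); pl=np.array([.685,.158,.083])-.004*x
w0=np.array([.6835,.158,.083])-.004*x-.11*x+[0,0,.02]
poses=cart([(w0,-11),(pl-.02*x+[0,0,.013],-11.3),(pl+[0,0,.012],-11.5)],[6,2])
check(poses,get_state()["joints"]); rows_from_poses(poses,10)
for p in poses[-3:]: print(clear(*p)*1000)
poses=cart([(pl+[0,0,.012],-11.5),(pl-[0,0,.03],-11.5)],[8]); check(poses,[30,15,-44,64,-20,171])
E
```

```text
max step deg/row [1.7 1.2 1.4 0.8 0.8 1.3] limits .7*v/8: [12.  12.  15.1 15.7 15.7 15.7]
lo [ 29.   8. -53.  65. -22. 162.] hi [ 37.  15. -44.  66. -20. 169.] last [ 29.  15. -44.  65. -20. 169.]
[{"dx":-0.1,"dy":12.5,"dz":8.4,"wx":-0.0,"wy":-0.04,"wz":0.04,"hand":10},{"dx":-0.0,"dy":13.0,"dz":8.2,"wx":-0.0,"wy":-0.03,"wz":0.04,"hand":10},{"dx":-0.1,"dy":12.9,"dz":8.2,"wx":-0.0,"wy":-0.02,"wz":0.04,"hand":10},{"dx":-0.0,"dy":12.9,"dz":8.2,"wx":-0.0,"wy":-0.02,"wz":0.05,"hand":10},{"dx":-0.1,"dy":12.9,"dz":8.2,"wx":-0.0,"wy":-0.03,"wz":0.04,"hand":10},{"dx":0.0,"dy":12.9,"dz":8.1,"wx":-0.0,"wy":-0.02,"wz":0.05,"hand":10},{"dx":-0.0,"dy":8.6,"dz":5.2,"wx":-0.0,"wy":-0.05,"wz":0.09,"hand":10},{"dx":-0.1,"dy":8.6,"dz":5.1,"wx":-0.0,"wy":-0.04,"wz":0.08,"hand":10}]
max shift 13.0 turn 0.10295630140987 end [0.6849 0.158  0.1362]
28.086731381084174
19.498218260900945
9.719086322394531
max step deg/row [1.5 0.4 1.1 3.6 0.9 3.7] limits .7*v/8: [12.  12.  15.1 15.7 15.7 15.7]
lo [ 21.  15. -48.  67. -19. 151.] hi [ 29.  18. -45.  90. -14. 167.] last [ 21.  18. -48.  90. -14. 151.]
```

```bash
python3 -m crank '[{"dx":0,"dy":12.5,"dz":8.4,"wx":0,"wy":0,"wz":0.04,"hand":10},{"dx":0,"dy":13,"dz":8.2,"wx":0,"wy":0,"wz":0.04,"hand":10},{"dx":0,"dy":12.9,"dz":8.2,"wx":0,"wy":0,"wz":0.04,"hand":10},{"dx":0,"dy":12.9,"dz":8.2,"wx":0,"wy":0,"wz":0.04,"hand":10},{"dx":0,"dy":12.9,"dz":8.2,"wx":0,"wy":0,"wz":0.04,"hand":10},{"dx":0,"dy":12.9,"dz":8.1,"wx":0,"wy":0,"wz":0.05,"hand":10},{"dx":0,"dy":8.6,"dz":5.2,"wx":0,"wy":0,"wz":0.09,"hand":10},{"dx":0,"dy":8.6,"dz":5.1,"wx":0,"wy":0,"wz":0.08,"hand":10},{"dx":0,"dy":0,"dz":0,"wx":0,"wy":0,"wz":0,"hand":10}]'
python3 v.py l
python3 - <<'E'
import cv2,numpy as np
a=cv2.imread("pics/l_scene.png")[160:290,230:390];b=cv2.imread("pics/l_top.png")[120:250,170:270]
cv2.imwrite("pics/l_zs.png",cv2.resize(a,None,fx=4.5,fy=4.5,interpolation=cv2.INTER_CUBIC))
cv2.imwrite("pics/l_zt.png",cv2.resize(b,None,fx=4.5,fy=4.5,interpolation=cv2.INTER_CUBIC))
E
```

```text
time_s: 14.48
tcp_pos: [0.6855, 0.1585, 0.1362]
eef_rot: [152.0, -0.2, 78.6]
contact_force: [-0.7, 0.3, -7.3]
gripper_width: 0.0237
[ 29.1  14.9 -44.5  65.  -19.5 169.2] force [-0.7  0.3 -7.3] w 0.023712877602049664
wrist plate_top []
wrist pointer [([132.7, 177.1], 0.56)]
wrist mark_edge [([141.7, 161.7], 0.89)]
wrist weight [([256.9, 190.0], 0.64)]
top plate_top []
top pointer []
top mark_edge [([239.3, 174.1], 0.6), ([242.1, 222.2], 0.29)]
top weight [([218.0, 164.5], 0.36)]
scene plate_top [([309.5, 235.3], 0.68), ([309.7, 211.5], 0.62)]
scene pointer [([276.5, 227.0], 0.51)]
scene mark_edge [([282.3, 232.1], 0.52)]
scene weight [([308.9, 232.5], 0.84), ([307.6, 250.8], 0.36)]
```

View pics/l_zs.png

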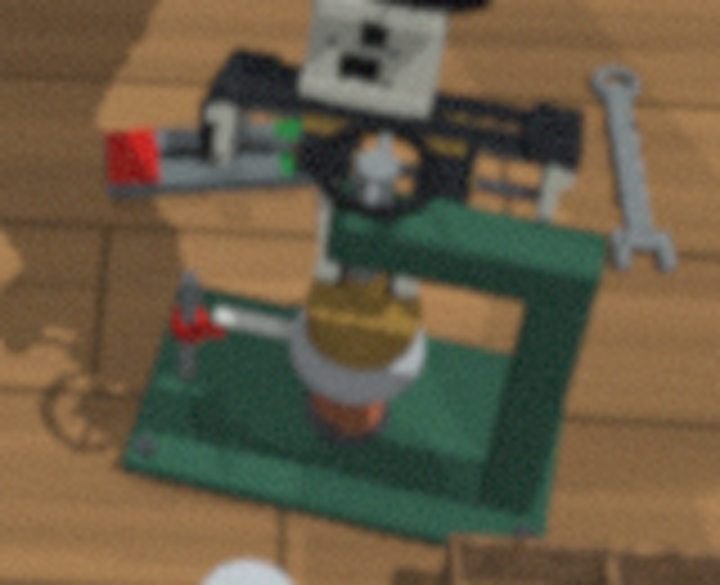

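View pics/l_zt.png

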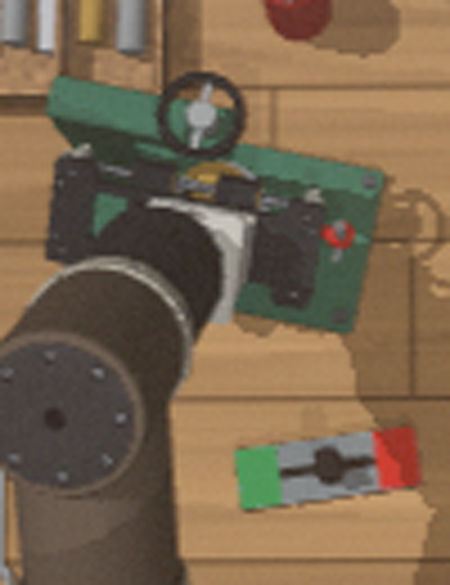

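View pics/l_wrist.png

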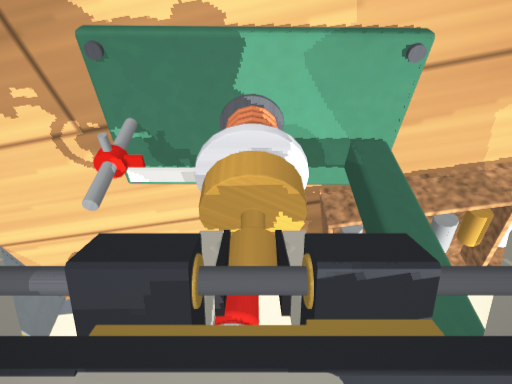

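Laterally the weight (200–306) sits centred over the plate (196–308) in the wrist view. I'll check the fore-aft direction from the front rims.

```bash
python3 - <<'E'
from jp import *
im=cv2.imread("pics/l_wrist.png")[85:245,80:330]; cv2.imwrite("pics/l_zw.png",cv2.resize(im,None,fx=3.2,fy=3.2,interpolation=cv2.INTER_CUBIC))
E
```

```text
(no output)
```

View pics/l_zw.png

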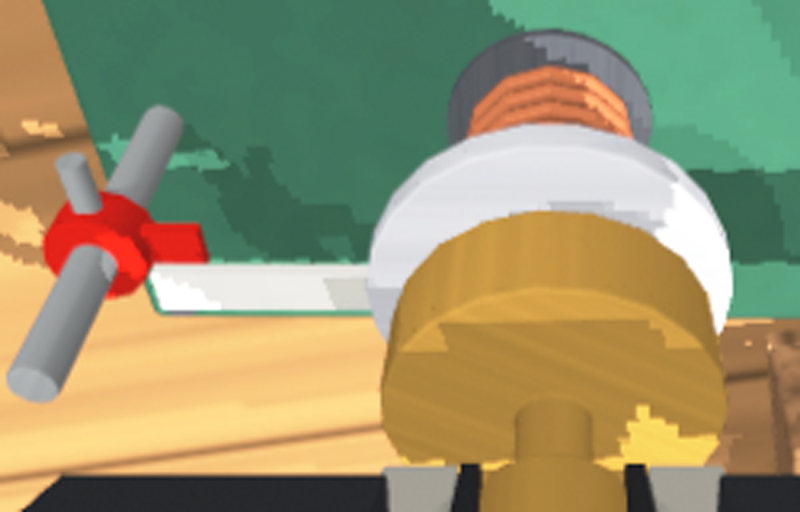

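```bash
python3 - <<'E'
from jp import *
x=np.array([c,s,0]); print("x",x)
a=atz("wrist",(252.8,123.1),.075)+.038*x; a2=atz("wrist",(252.8,129.7),.083)+.038*x
b=atz("wrist",(252.8,151.3),.095)+.032*x; print(a,a2,b,"diff along x",(b-a)@x,(b-a2)@x)
pl=np.array([.685,.158,.083])-.004*x; print("intended",pl)
for p in ([.685,.158,.083]-.038*x,[.685,.158,.075]-.038*x,pl+[0,0,.012]-.032*x): print(proj("wrist",p))
st=get_state(); R=Ro.from_euler("xyz",st["eef_rot"],degrees=True); print("w est",st["tcp_pos"]-(hp([0,0,0],-11.5)[0]))
E
```

```text
x [ 0.9799247  -0.19936793  0.        ]
[0.68489636 0.15896255 0.075     ] [0.68435403 0.15903319 0.083     ] [0.68499971 0.15886939 0.095     ] diff along x 0.00011984636187133871 0.0006653686383566446
intended [0.6810803  0.15879747 0.083     ]
[251.29048757 130.92011434]
[251.274462   123.52082797]
[251.31553728 145.83554814]
w est [0.68116294 0.15926417 0.09503204]
```

Fore-aft is also centred, within 0–4 mm. Lowering slowly.

```bash
python3 -m crank '[{"dx":0,"dy":-1.4,"dz":2.65,"wx":0,"wy":0,"wz":0,"hand":10},{"dx":0,"dy":-1.4,"dz":2.65,"wx":0,"wy":0,"wz":0,"hand":10},{"dx":0,"dy":-1.4,"dz":2.65,"wx":0,"wy":0,"wz":0,"hand":10},{"dx":0,"dy":-1.4,"dz":2.65,"wx":0,"wy":0,"wz":0,"hand":10},{"dx":0,"dy":-1.4,"dz":2.65,"wx":0,"wy":0,"wz":0,"hand":10},{"dx":0,"dy":-1.4,"dz":2.65,"wx":0,"wy":0,"wz":0,"hand":10},{"dx":0,"dy":-1.4,"dz":2.65,"wx":0,"wy":0,"wz":0,"hand":10},{"dx":0,"dy":0,"dz":0,"wx":0,"wy":0,"wz":0,"hand":10}]'
python3 - <<'E'
from jp import *
s=get_state(); print(s["joints"].round(1),s["contact_force"].round(2),s["eef_rot"],s["tcp_pos"]-hp([0,0,0],-11.5)[0])
E
```

```text
time_s: 16.23
tcp_pos: [0.6853, 0.1585, 0.1154]
eef_rot: [152.0, -0.2, 78.6]
contact_force: [0.2, 0.1, -4.9]
gripper_width: 0.0239
[ 25.1  16.1 -46.8  77.  -16.5 160.3] [ 0.18  0.07 -4.91] [151.98668185  -0.22516081  78.63662962] [0.68146316 0.15925682 0.07412355]
```

The plate is carrying about 2.8 N at 9 mm of sink, as expected. About 16 mm remain.

```bash
python3 -m crank '[{"dx":0,"dy":-1.4,"dz":2.65,"wx":0,"wy":0,"wz":0,"hand":10},{"dx":0,"dy":-1.4,"dz":2.65,"wx":0,"wy":0,"wz":0,"hand":10},{"dx":0,"dy":-1.4,"dz":2.65,"wx":0,"wy":0,"wz":0,"hand":10},{"dx":0,"dy":-1.4,"dz":2.65,"wx":0,"wy":0,"wz":0,"hand":10},{"dx":0,"dy":-0.7,"dz":1.3,"wx":0,"wy":0,"wz":0,"hand":10},{"dx":0,"dy":0,"dz":0,"wx":0,"wy":0,"wz":0,"hand":10},{"dx":0,"dy":0,"dz":0,"wx":0,"wy":0,"wz":0,"hand":10}]'
python3 - <<'E'
from jp import *
s=get_state(); print(s["joints"].round(1),s["contact_force"].round(2),s["eef_rot"],s["tcp_pos"]-hp([0,0,0],-11.5)[0])
E
```

```text
time_s: 17.1
tcp_pos: [0.6854, 0.1586, 0.1022]
eef_rot: [152.0, -0.2, 78.6]
contact_force: [0.6, -1.5, -0.5]
gripper_width: 0.024
[ 22.1  17.  -47.9  85.9 -14.9 153.9] [ 0.6  -1.49 -0.53] [151.96851011  -0.23010993  78.62985303] [0.68156877 0.1594176  0.06094589]
```

Nearly all of the load is on the spring now. I'll go 1 mm lower, then open gently.

```bash
python3 -m crank '[{"dx":0,"dy":-0.5,"dz":0.9,"wx":0,"wy":0,"wz":0,"hand":10},{"dx":0,"dy":0,"dz":0,"wx":0,"wy":0,"wz":0,"hand":10},{"dx":0,"dy":0,"dz":0,"wx":0,"wy":0,"wz":0,"hand":10}]' 10
python3 -m crank '[{"dx":0,"dy":0,"dz":0,"wx":0,"wy":0,"wz":0,"hand":30},{"dx":0,"dy":0,"dz":0,"wx":0,"wy":0,"wz":0,"hand":35},{"dx":0,"dy":0,"dz":0,"wx":0,"wy":0,"wz":0,"hand":40},{"dx":0,"dy":0,"dz":0,"wx":0,"wy":0,"wz":0,"hand":50},{"dx":0,"dy":0,"dz":0,"wx":0,"wy":0,"wz":0,"hand":50},{"dx":0,"dy":0,"dz":0,"wx":0,"wy":0,"wz":0,"hand":50},{"dx":0,"dy":0,"dz":0,"wx":0,"wy":0,"wz":0,"hand":50}]'
python3 v.py m
```

```text
time_s: 17.48
tcp_pos: [0.6854, 0.1588, 0.1011]
eef_rot: [152.0, -0.2, 78.6]
contact_force: [1.8, -0.1, -1.1]
gripper_width: 0.0245
time_s: 18.35
tcp_pos: [0.6851, 0.1586, 0.1008]
eef_rot: [152.0, -0.2, 78.6]
contact_force: [0.2, -0.2, -0.1]
gripper_width: 0.0438
[ 21.8  17.1 -48.   86.6 -14.7 153.4] force [ 0.2 -0.2 -0.1] w 0.04382619453757937
wrist plate_top []
wrist pointer [([124.9, 186.1], 0.74)]
wrist mark_edge [([130.9, 196.3], 0.76)]
wrist weight [([255.5, 191.1], 0.7)]
top plate_top []
top pointer []
top mark_edge [([239.3, 170.7], 0.52), ([242.3, 221.8], 0.38)]
top weight [([143.8, 183.9], 0.74), ([242.1, 221.3], 0.65)]
scene plate_top [([307.6, 240.9], 0.59), ([281.7, 180.0], 0.58)]
scene pointer [([278.1, 235.8], 0.65)]
scene mark_edge [([279.8, 233.3], 0.63)]
scene weight []
```

View pics/m_wrist.png

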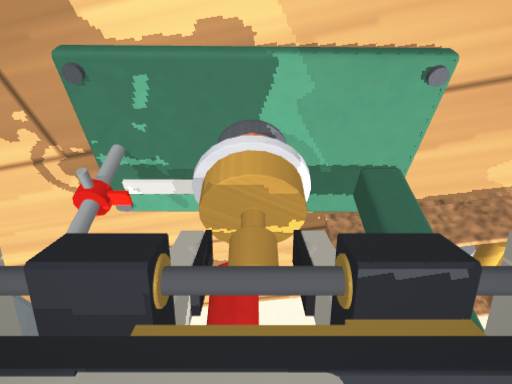

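The weight is standing on the plate with the fingers open. I'll back out horizontally with a slight rise.

```bash
python3 - <<'E'
from jp import *
x=np.array([c,s,0]); w=np.array([.6814,.1592,.0597])
poses=cart([(w,-11.5),(w-.02*x+[0,0,.012],-11.5),(w-.09*x+[0,0,.04],-11.5)],[3,5]); check(poses,get_state()["joints"]); rows_from_poses(poses,50)
E
```

```text
max step deg/row [2.2 1.3 0.9 3.1 1.3 1.7] limits .7*v/8: [12.  12.  15.1 15.7 15.7 15.7]
lo [ 23.   8. -52.  66. -22. 155.] hi [ 36.  16. -48.  83. -16. 162.] last [ 36.   8. -52.  66. -22. 162.]
[{"dx":-0.1,"dy":-3.8,"dz":-6.7,"wx":-0.0,"wy":-0.26,"wz":0.01,"hand":50},{"dx":-0.0,"dy":-4.0,"dz":-6.7,"wx":-0.0,"wy":0.0,"wz":0.0,"hand":50},{"dx":-0.0,"dy":-4.0,"dz":-6.6,"wx":-0.0,"wy":0.0,"wz":0.0,"hand":50},{"dx":-0.0,"dy":-9.7,"dz":-11.6,"wx":-0.0,"wy":0.0,"wz":0.0,"hand":50},{"dx":-0.0,"dy":-9.8,"dz":-11.5,"wx":-0.0,"wy":0.0,"wz":0.0,"hand":50},{"dx":-0.0,"dy":-9.7,"dz":-11.5,"wx":-0.0,"wy":0.0,"wz":0.0,"hand":50},{"dx":-0.0,"dy":-9.7,"dz":-11.5,"wx":-0.0,"wy":0.0,"wz":0.0,"hand":50},{"dx":-0.0,"dy":-9.8,"dz":-11.5,"wx":-0.0,"wy":0.0,"wz":0.0,"hand":50}]
max shift 11.6 turn 0.2601922366251538 end [0.597  0.1764 0.1409]
```

```bash
python3 -m crank '[{"dx":0,"dy":-4,"dz":-6.7,"wx":0,"wy":0,"wz":0,"hand":50},{"dx":0,"dy":-4,"dz":-6.7,"wx":0,"wy":0,"wz":0,"hand":50},{"dx":0,"dy":-4,"dz":-6.6,"wx":0,"wy":0,"wz":0,"hand":50},{"dx":0,"dy":-9.7,"dz":-11.5,"wx":0,"wy":0,"wz":0,"hand":50},{"dx":0,"dy":-9.7,"dz":-11.5,"wx":0,"wy":0,"wz":0,"hand":50},{"dx":0,"dy":-9.7,"dz":-11.5,"wx":0,"wy":0,"wz":0,"hand":50},{"dx":0,"dy":-9.7,"dz":-11.5,"wx":0,"wy":0,"wz":0,"hand":50},{"dx":0,"dy":-9.7,"dz":-11.5,"wx":0,"wy":0,"wz":0,"hand":50},{"dx":0,"dy":0,"dz":0,"wx":0,"wy":0,"wz":0,"hand":50}]'
python3 v.py n
python3 - <<'E'
import cv2
a=cv2.imread("pics/n_scene.png")[190:290,240:370]
cv2.imwrite("pics/n_zs.png",cv2.resize(a,None,fx=6,fy=6,interpolation=cv2.INTER_CUBIC))
E
```

```text
time_s: 20.23
tcp_pos: [0.5963, 0.177, 0.1417]
eef_rot: [152.0, -0.3, 78.7]
contact_force: [-0.2, 0.6, 0.7]
gripper_width: 0.0433
[ 35.8   8.2 -52.7  66.6 -21.8 161.5] force [-0.2  0.6  0.7] w 0.04328786818840436
wrist plate_top []
wrist pointer [([161.6, 230.6], 0.61)]
wrist mark_edge [([167.6, 236.2], 0.8)]
wrist weight [([254.2, 230.1], 0.9)]
top plate_top [([220.4, 164.5], 0.6)]
top pointer [([239.3, 172.6], 0.65)]
top mark_edge [([240.8, 172.5], 0.57), ([241.8, 222.5], 0.21)]
top weight [([146.5, 185.5], 0.66), ([217.2, 166.5], 0.65)]
scene plate_top [([307.4, 242.8], 0.55)]
scene pointer [([277.9, 236.1], 0.79)]
scene mark_edge [([278.5, 233.4], 0.64)]
scene weight [([306.0, 240.9], 0.64)]
```

View pics/n_wrist.png

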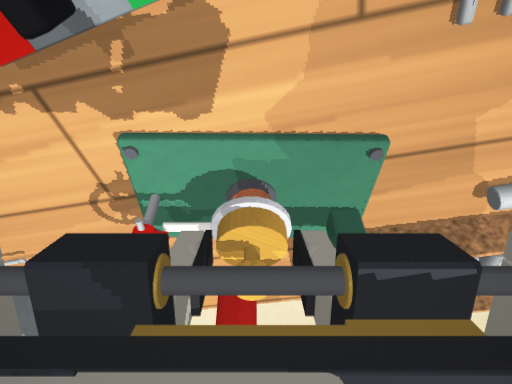

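View pics/n_zs.png

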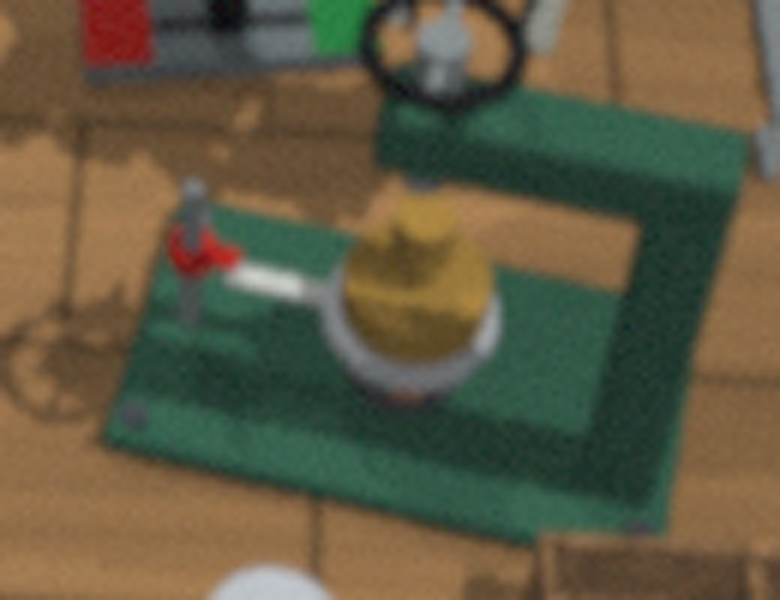

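The weight stands on the plate. The pointer and the mark are close in height, so I need a careful reading. Zooming into the wrist pictures for the blade tips.

```bash
python3 - <<'E'
import cv2
a=cv2.imread("pics/m_wrist.png")[135:235,65:215]
cv2.imwrite("pics/m_z.png",cv2.resize(a,None,fx=5.3,fy=5.3,interpolation=cv2.INTER_NEAREST))
a=cv2.imread("pics/n_scene.png")[215:250,262:300]
cv2.imwrite("pics/n_z.png",cv2.resize(a,None,fx=16,fy=16,interpolation=cv2.INTER_CUBIC))
E
```

```text
(no output)
```

View pics/m_z.png

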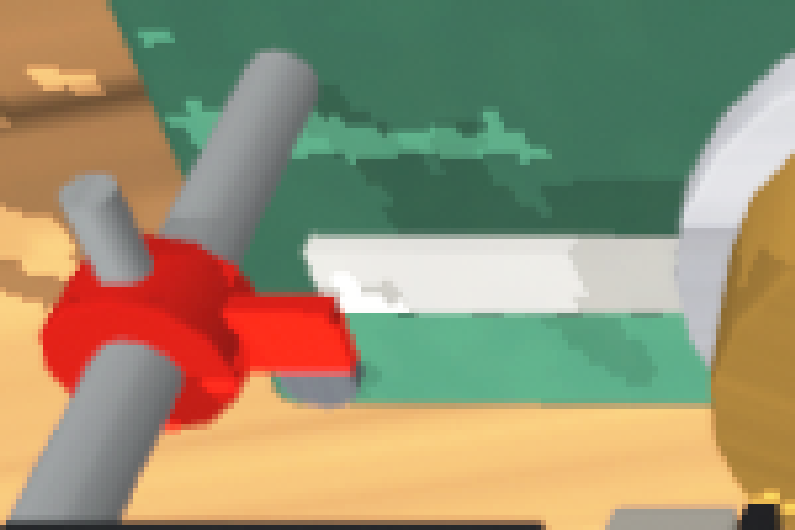

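View pics/n_z.png

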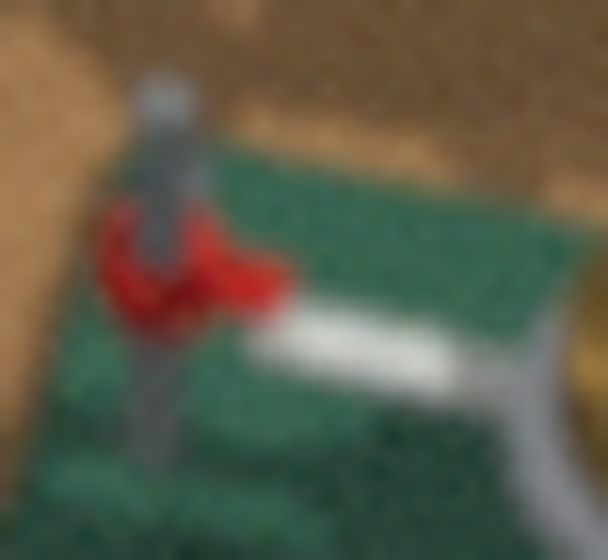

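```bash
cat > tri.py <<'E'
from jp import *
SL=dict(tcp_pos=np.array([.6855,.1585,.1362]),eef_rot=np.array([152.0,-.2,78.63]))
SM=dict(tcp_pos=np.array([.6851,.1586,.1008]),eef_rot=np.array([152.0,-.2,78.63]))
def tri(obs):
    A=[];b=[]
    for o,d in obs:
        d=d/np.linalg.norm(d); M=np.eye(3)-np.outer(d,d); A.append(M); b.append(M@o)
    X=np.linalg.lstsq(np.vstack(A),np.concatenate(b),rcond=None)[0]; return X,[np.linalg.norm((np.eye(3)-np.outer(d,d)/(d@d))@(X-o))*1000 for o,d in obs]
x=np.array([c,s,0]); y=np.array([-s,c,0])
def tf(X): v=X-np.array([.685,.158,0]); return (np.array([v@x,v@y,v[2]])*1000).round(1)
E
python3 - <<'E'
from tri import *
X,e=tri([ray("wrist",(144.7,160.9),st=SL),ray("wrist",(130.5,198.2),st=SM)]); print("mark wrist",tf(X),e)
X,e=tri([ray("wrist",(144.7,160.9),st=SL),ray("wrist",(130.5,198.2),st=SM),ray("scene",(262+285/16,215+280/16))]); print("mark all",tf(X),e)
X,e=tri([ray("wrist",(123.9,186.7),st=SM),ray("scene",(262+258/16,215+345/16))]); print("pointer now",tf(X),e)
print("pointer l z=.079",tf(atz("wrist",(128.1,175),.079,SL)))
for z in (.05,.056,.06): print(z,"pointer m",tf(atz("wrist",(123.9,186.7),z,SM)),"mark m",tf(atz("wrist",(130.5,198.2),z,SM)),"mark l",tf(atz("wrist",(144.7,160.9),z,SL)))
E
```

```text
mark wrist [ -6.  -72.6  71.6] [np.float64(0.0764141632026754), np.float64(0.07641416320243136)]
mark all [ -1.8 -75.1  66.8] [np.float64(0.5229133865233513), np.float64(0.34387475459865313), np.float64(0.330819712035669)]
pointer now [  1.3 -81.   53.5] [np.float64(2.6584204942141683), np.float64(2.6584204942142793)]
pointer l z=.079 [  0.2 -83.5  79. ]
0.05 pointer m [  4.7 -85.9  50. ] mark m [ 15.8 -84.4  50. ] mark l [ 11.2 -81.8  50. ]
0.056 pointer m [ -0.9 -82.6  56. ] mark m [  9.7 -81.1  56. ] mark l [  6.4 -79.2  56. ]
0.06 pointer m [ -4.7 -80.4  60. ] mark m [  5.6 -79.   60. ] mark l [  3.2 -77.5  60. ]
```

Triangulated in the tester frame:
- Mark tip: z ≈ 65–67 mm.
- Pointer: z ≈ 54–56 mm. The hand's 23 mm of lowering agrees with this.

The red blade also overlaps the white one from above in the wrist view, and it sits higher in the scene view. The pointer is therefore about 10 mm below the mark, so the verdict is red. Planning the move to the slide.

```bash
python3 - <<'E'
from tri import *
from scipy.spatial.transform import Slerp
# slide position estimates
print("sc",atz("scene",(282.7,181.7),.057),"top",atz("top",(240.8,224.3),.057))
st=get_state(); p0=np.array(st["tcp_pos"]);R0=Ro.from_euler("xyz",st["eef_rot"],degrees=True)
def seg(p0,R0,p1,R1,n):
    S=Slerp([0,1],Ro.concatenate([R0,R1])); return [(p0+(p1-p0)*i/n,S(i/n)) for i in range(1,n+1)]
R1=tooldir(-82,.02); pm=np.array([.53,.16,.17]); p1=np.array([.474,.125,.15])
poses=seg(p0,R0,p1,R1,10)
check(poses,st["joints"]); rows_from_poses(poses,0)
E
```

```text
sc [0.47461372 0.08756333 0.057     ] top [0.47607922 0.07975251 0.057     ]
max step deg/row [ 5.   0.4  3.3 14.3  4.7  2.8] limits .7*v/8: [12.  12.  15.1 15.7 15.7 15.7]
lo [ 38.   7. -49.   0. -55. 150.] hi [ 45.   8. -28.  52. -27. 165.] last [ 38.   7. -28.   0. -55. 150.]
[{"dx":-7.4,"dy":-9.3,"dz":-6.0,"wx":2.42,"wy":-1.74,"wz":6.91,"hand":0},{"dx":-8.7,"dy":-8.6,"dz":-5.4,"wx":2.42,"wy":-1.75,"wz":6.91,"hand":0},{"dx":-9.8,"dy":-7.7,"dz":-4.8,"wx":2.42,"wy":-1.74,"wz":6.91,"hand":0},{"dx":-10.9,"dy":-6.6,"dz":-4.2,"wx":2.41,"wy":-1.74,"wz":6.9,"hand":0},{"dx":-11.6,"dy":-5.4,"dz":-3.6,"wx":2.42,"wy":-1.74,"wz":6.91,"hand":0},{"dx":-12.4,"dy":-4.2,"dz":-3.0,"wx":2.42,"wy":-1.75,"wz":6.91,"hand":0},{"dx":-12.8,"dy":-2.7,"dz":-2.4,"wx":2.42,"wy":-1.74,"wz":6.91,"hand":0},{"dx":-13.1,"dy":-1.2,"dz":-2.0,"wx":2.42,"wy":-1.74,"wz":6.91,"hand":0},{"dx":-13.3,"dy":0.3,"dz":-1.6,"wx":2.42,"wy":-1.74,"wz":6.91,"hand":0},{"dx":-13.2,"dy":1.8,"dz":-1.2,"wx":2.41,"wy":-1.75,"wz":6.91,"hand":0}]
max shift 13.3 turn 7.527748667430389 end [0.474 0.125 0.15 ]
```

```bash
python3 -m crank '[{"dx":-7.4,"dy":-9.3,"dz":-6,"wx":2.42,"wy":-1.74,"wz":6.91,"hand":40},{"dx":-8.7,"dy":-8.6,"dz":-5.4,"wx":2.42,"wy":-1.75,"wz":6.91,"hand":20},{"dx":-9.8,"dy":-7.7,"dz":-4.8,"wx":2.42,"wy":-1.74,"wz":6.91,"hand":0},{"dx":-10.9,"dy":-6.6,"dz":-4.2,"wx":2.41,"wy":-1.74,"wz":6.9,"hand":0},{"dx":-11.6,"dy":-5.4,"dz":-3.6,"wx":2.42,"wy":-1.74,"wz":6.91,"hand":0},{"dx":-12.4,"dy":-4.2,"dz":-3,"wx":2.42,"wy":-1.75,"wz":6.91,"hand":0},{"dx":-12.8,"dy":-2.7,"dz":-2.4,"wx":2.42,"wy":-1.74,"wz":6.91,"hand":0},{"dx":-13.1,"dy":-1.2,"dz":-2,"wx":2.42,"wy":-1.74,"wz":6.91,"hand":0},{"dx":-13.3,"dy":0.3,"dz":-1.6,"wx":2.42,"wy":-1.74,"wz":6.91,"hand":0},{"dx":-13.2,"dy":1.8,"dz":-1.2,"wx":2.41,"wy":-1.75,"wz":6.91,"hand":0}]'
python3 - <<'E'
from jp import *
st=get_state(); print(st["joints"].round(1),st["gripper_width"],st["tcp_pos"],st["eef_rot"])
cv2.imwrite("pics/o_wrist.png",optics.capture("wrist"))
for th in("verdict_base","verdict_top"): 
    d=finder.place_of(th,"wrist"); print(th,d[:2]); 
    if d: print(atz("wrist",d[0]["centre"],.057 if "top" in th else 0,st))
E
```

```text
time_s: 22.22
tcp_pos: [0.4735, 0.1252, 0.1501]
eef_rot: [-179.9, 0.1, 7.8]
contact_force: [0.2, -0.7, -0.1]
gripper_width: 0.0003
[ 3.780e+01  6.900e+00 -2.830e+01 -1.000e-01 -5.480e+01  1.501e+02] 0.00031207739667152463 [0.47353861 0.12515354 0.15008114] [-1.79932124e+02  6.45918967e-02  7.78975180e+00]
verdict_base [{'centre': [254.7, 229.4], 'conf': 0.98}]
[0.48333041 0.07141258 0.        ]
verdict_top [{'centre': [254.6, 253.5], 'conf': 0.7}]
[0.48275665 0.07253551 0.057     ]
```

View pics/o_wrist.png

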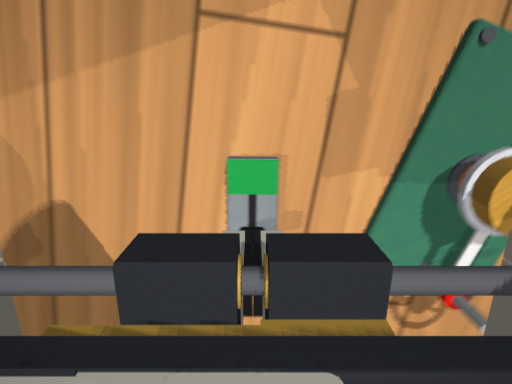

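The track runs straight down the wrist picture (columns 228–279), so the hand is aligned with it. The green end is at row 157.

```bash
python3 - <<'E'
from jp import *
a,b=atz("wrist",(228,157),.014),atz("wrist",(279,157),.014); m=(a+b)/2; e=b-a; print(a,b,np.linalg.norm(e),np.degrees(np.arctan2(e[1],e[0])))
y=np.array([-np.sin(np.radians(8)),np.cos(np.radians(8)),0]); print("centre from green end",m-.075*y)
st=get_state(); R=Ro.from_euler("xyz",st["eef_rot"],degrees=True)
for C in (m-.075*y,np.array([.483,.072,0])): print("centre in tool",R.inv().apply(C-st["tcp_pos"])*1000)
E
```

```text
[0.44838646 0.14609784 0.014     ] [0.49603772 0.15280773 0.014     ] 0.0481213566448109 8.01526213113771
centre from green end [0.48265007 0.07518268 0.014     ]
centre in tool [  1.1651241   50.1640309  136.29163234]
centre in tool [  1.0554323   53.36010552 150.29252397]
```

```bash
python3 -m crank '[{"dx":0.5,"dy":0,"dz":24,"wx":0,"wy":0,"wz":0,"hand":0},{"dx":0.5,"dy":0,"dz":24,"wx":0,"wy":0,"wz":0,"hand":0},{"dx":0,"dy":0,"dz":24,"wx":0,"wy":0,"wz":0,"hand":0},{"dx":0,"dy":0,"dz":24,"wx":0,"wy":0,"wz":0,"hand":0},{"dx":0,"dy":0,"dz":24,"wx":0,"wy":0,"wz":0,"hand":0},{"dx":0,"dy":8,"dz":0,"wx":0,"wy":0,"wz":0,"hand":0},{"dx":0,"dy":8,"dz":0,"wx":0,"wy":0,"wz":0,"hand":0}]'
python3 -m crank '[{"dx":0,"dy":6,"dz":0,"wx":0,"wy":0,"wz":0,"hand":0},{"dx":0,"dy":6,"dz":0,"wx":0,"wy":0,"wz":0,"hand":0},{"dx":0,"dy":6,"dz":0,"wx":0,"wy":0,"wz":0,"hand":0},{"dx":0,"dy":6,"dz":0,"wx":0,"wy":0,"wz":0,"hand":0},{"dx":0,"dy":6,"dz":0,"wx":0,"wy":0,"wz":0,"hand":0},{"dx":0,"dy":6,"dz":0,"wx":0,"wy":0,"wz":0,"hand":0},{"dx":0,"dy":6,"dz":0,"wx":0,"wy":0,"wz":0,"hand":0},{"dx":0,"dy":6,"dz":0,"wx":0,"wy":0,"wz":0,"hand":0}]'
python3 - <<'E'
from jp import *
st=get_state(); print(st["joints"].round(1),st["contact_force"].round(2))
cv2.imwrite("pics/p_wrist.png",optics.capture("wrist"));a=optics.capture("scene");cv2.imwrite("pics/p_scene.png",cv2.resize(a[150:290,220:390],None,fx=4.5,fy=4.5,interpolation=cv2.INTER_CUBIC))
E
```

```text
time_s: 23.25
tcp_pos: [0.4777, 0.1091, 0.0306]
eef_rot: [180.0, -0.0, 8.1]
contact_force: [0.5, -0.2, 0.4]
gripper_width: 0.0005
time_s: 24.25
tcp_pos: [0.4841, 0.0615, 0.0301]
eef_rot: [180.0, -0.0, 8.0]
contact_force: [-0.1, 2.2, 0.8]
gripper_width: 0.0009
[ 30.4  16.1 -36.5   0.  -37.3 157.6] [-0.14  2.19  0.84]
```

View pics/p_scene.png

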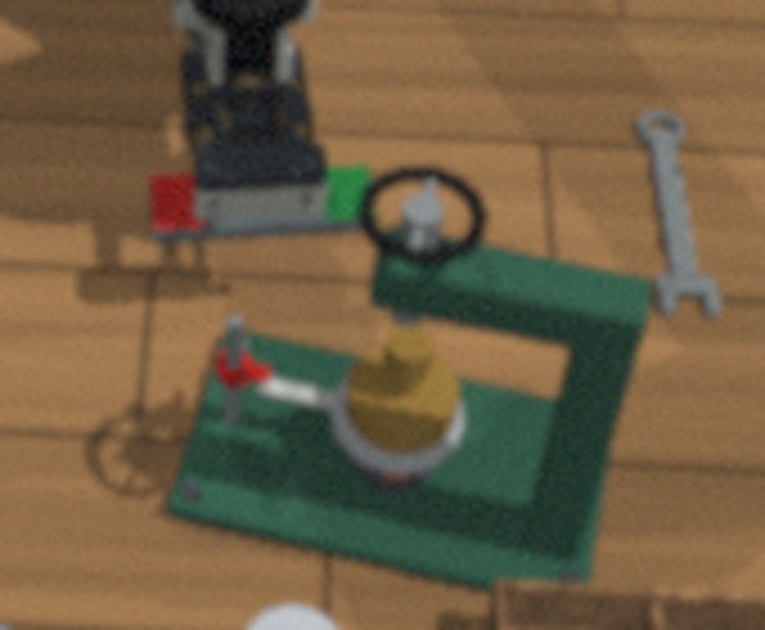

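The slide is being pushed (2.2 N). Going on until the stop.

```bash
python3 -m crank '[{"dx":0,"dy":3,"dz":0,"wx":0,"wy":0,"wz":0,"hand":0},{"dx":0,"dy":3,"dz":0,"wx":0,"wy":0,"wz":0,"hand":0},{"dx":0,"dy":2,"dz":0,"wx":0,"wy":0,"wz":0,"hand":0},{"dx":0,"dy":0,"dz":0,"wx":0,"wy":0,"wz":0,"hand":0}]'
python3 -m crank '[{"dx":0,"dy":2,"dz":0,"wx":0,"wy":0,"wz":0,"hand":0},{"dx":0,"dy":2,"dz":0,"wx":0,"wy":0,"wz":0,"hand":0},{"dx":0,"dy":0,"dz":0,"wx":0,"wy":0,"wz":0,"hand":0}]'
```

```text
time_s: 24.85
tcp_pos: [0.485, 0.0536, 0.03]
eef_rot: [180.0, 0.0, 8.0]
contact_force: [-0.5, -0.3, 1.2]
gripper_width: 0.0009
time_s: 25.22
tcp_pos: [0.4855, 0.051, 0.0301]
eef_rot: [-179.9, -0.0, 8.0]
contact_force: [-4.9, 9.8, 1.3]
gripper_width: 0.0001
```

The force jumped to 10 N at the expected stop position. I'll back off, rise and look.

```bash
python3 -m crank '[{"dx":0,"dy":-6,"dz":0,"wx":0,"wy":0,"wz":0,"hand":0},{"dx":0,"dy":-12,"dz":0,"wx":0,"wy":0,"wz":0,"hand":0},{"dx":0,"dy":-12,"dz":0,"wx":0,"wy":0,"wz":0,"hand":0},{"dx":0,"dy":0,"dz":-30,"wx":0,"wy":0,"wz":0,"hand":0},{"dx":0,"dy":0,"dz":-30,"wx":0,"wy":0,"wz":0,"hand":0},{"dx":0,"dy":0,"dz":-30,"wx":0,"wy":0,"wz":0,"hand":0},{"dx":0,"dy":-20,"dz":-30,"wx":0,"wy":0,"wz":0,"hand":0},{"dx":0,"dy":-30,"dz":-10,"wx":0,"wy":0,"wz":0,"hand":0},{"dx":0,"dy":-20,"dz":0,"wx":0,"wy":0,"wz":0,"hand":0},{"dx":0,"dy":0,"dz":0,"wx":0,"wy":0,"wz":0,"hand":0}]'
python3 v.py q
python3 - <<'E'
from jp import *
a=cv2.imread("pics/q_scene.png")[150:290,220:390];cv2.imwrite("pics/q_zs.png",cv2.resize(a,None,fx=4.5,fy=4.5,interpolation=cv2.INTER_CUBIC))
for n in("scene","wrist","top"):
    d=finder.place_of("verdict_top",n); print(n,[(x_["conf"],atz(n,x_["centre"],.057).round(4)) for x_ in d[:2]])
E
```

```text
time_s: 26.48
tcp_pos: [0.4714, 0.1505, 0.1602]
eef_rot: [180.0, -0.0, 8.1]
contact_force: [0.1, -0.4, 0.3]
gripper_width: 0.0005
[ 40.5   6.8 -27.1   0.  -56.2 147.6] force [ 0.1 -0.4  0.3] w 0.000541369527705857
wrist plate_top []
wrist pointer []
wrist mark_edge [([453.4, 294.7], 0.84)]
wrist weight [([495.2, 219.3], 0.83)]
top plate_top [([222.9, 166.5], 0.69)]
top pointer [([242.3, 172.3], 0.68)]
top mark_edge [([241.0, 174.2], 0.41)]
top weight [([217.1, 167.3], 0.72)]
scene plate_top [([307.1, 241.0], 0.78), ([114.8, 202.5], 0.59)]
scene pointer [([278.3, 234.3], 0.74)]
scene mark_edge [([281.2, 234.5], 0.38), ([190.5, 191.0], 0.29)]
scene weight [([307.2, 241.2], 0.82), ([277.2, 235.2], 0.35)]
scene [(0.48, array([0.4828, 0.0352, 0.057 ]))]
wrist [(0.6, array([0.4886, 0.029 , 0.057 ]))]
top [(0.43, array([ 0.5243, -0.3985,  0.057 ])), (0.39, array([0.4851, 0.0316, 0.057 ]))]
```

View pics/q_zs.png

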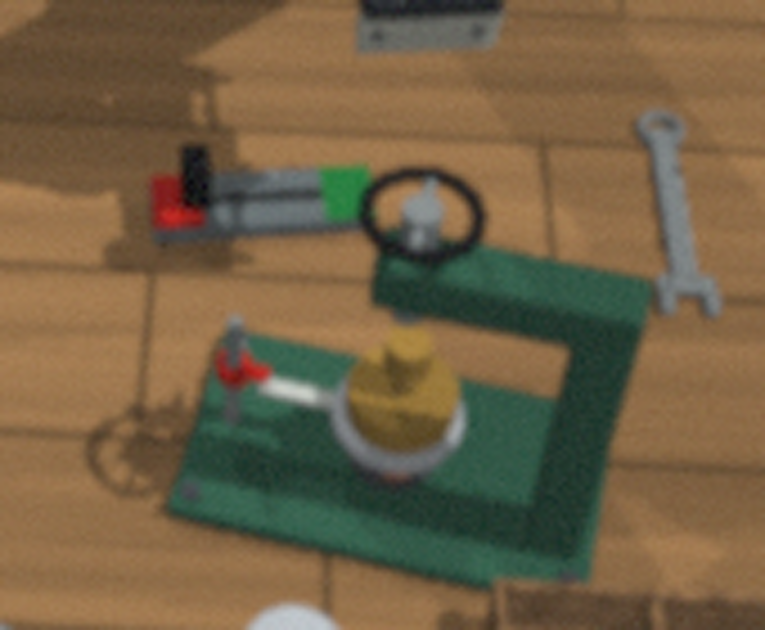

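View pics/q_wrist.png

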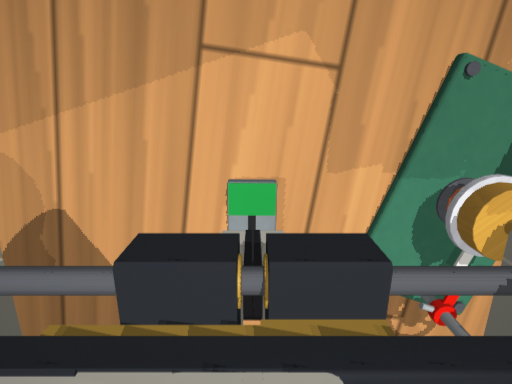

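In the scene crop the slide is about 44 mm toward red. The weight stands centred and the hand is clear of everything. Handing in.

```bash
python3 -c "
from plant import order; print(order.close_job())"
```

```text
the job is handed in; nothing more can be done
None
```

The job is handed in: the spring failed the check, so the verdict slide is pushed to its red end. The hand-in reported no verdict.

- **Weight:** I took it by the knob and lowered it slowly until the wrist force was near zero, with the plate sunk about 23 mm, then let go. In the last scene picture it stands upright, with its base centre within half a pixel of the plate's centre.
- **Reading:** the pointer settled at about 54–56 mm and the red mark's tip is at about 65–67 mm, so the pointer is about 10 mm below the mark. From the wrist pictures alone the mark came out higher, at 72 mm, and my blade-tip fit put it inboard of the pointer tip where the description says outboard. The pointer is below the mark in every estimate. The red blade also overlaps the white one from above in the wrist view.
- **Slide:** I pushed it until the force jumped to about 10 N at the expected stop. My reading of the last scene picture and the wrist network put it about 44–45 mm toward red. The scene and top networks were less sure, putting it only 38–42 mm over.
- **Bystanders:** I did not measure them again at the end, but the hand stayed clear of them and I saw no change in the pictures. The robot was touching nothing when I handed in.
- **Deviation:** I tilted the hand 28°, not the suggested 30–45°, because joint 4's limit ruled out more tilt at that spot. The first move call was refused because I had left out a field; it moved nothing.

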